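Fetch the tea caddy from behind the lanterns

TASK

The tea caddy is boxed in on its dark stand by two pastel lanterns: first clear both lanterns onto the blue tray, standing upright and fully on it, without shifting the caddy. Then set the caddy down gently, upright in the middle of the cork coaster, and only after that put each lantern back upright in the middle of the mat of its own colour. Leave the mooncake box and the spoon rest where they are, and let nothing topple.

Things in the scene. Friction and masses are not known exactly. Their poses are not given: they have to be found in the camera images.
- lantern_pink: Pale pink plastic lantern with darker pink foot, ribs and cap, loose, about 90 g, round, 125 mm tall. Origin: centre of its underside, z up along its axis. Foot 52 mm across (0 to 10 mm high), barrel up to 61 mm across (10 to 95 mm high), and on top a solid cylindrical cap 32 mm across from 95 to 125 mm high, to grip from above. Cream windows. At the start it stands on the pink mat.
- lantern_mint: Pale mint green plastic lantern with darker green foot, ribs and cap; same shape, sizes and origin as the pink one. At the start it stands on the mint green mat.
- caddy: White ceramic tea caddy with a blue band and a blue flat lid that is sealed fast to it (one rigid piece), loose, about 300 g: a plain upright cylinder 56 mm across and 78 mm tall. Origin: centre of its underside, z up. At the start it stands on the stand between and slightly behind the lanterns, about 12 mm from each, with the stand's back rail 15 mm behind it.
- mat_pink: Round pink mat, fixed on the stand, 72 mm across, 3 mm thick; origin at the centre of its underside (8 mm above the cabinet top). Place of the pink lantern. It may be the left or the right one of the two mats.
- mat_mint: Round mint green mat, fixed on the stand, 72 mm across, 3 mm thick; origin at the centre of its underside. Place of the mint lantern.
- stand: Dark wooden display stand, fixed: base board 140 mm (its x) by 260 mm (its y), 8 mm thick, with a back rail 12 mm thick along its +x edge over the full 260 mm, its top 53 mm above the cabinet top. Origin: centre of the underside; its x points to the rail, away from the robot. The mats lie at x = -15 mm, y = +64 and -64 mm, the caddy stands at x = +15 mm, y = 0 in this frame at the start.
- tray: Flat blue rectangular tray without a rim, fixed, 200 mm (its x) by 130 mm (its y), 5 mm thick. Origin: centre of the underside. The side area for the two lanterns, with room for both next to each other along its x.
- coaster: Round cork coaster, fixed, 84 mm across, 5 mm thick. Origin: centre of the underside. Place of the caddy.
- mooncake_box: Bystander: closed wooden mooncake box with brass latch, 150 x 150 x 63 mm, loose, 900 g. Origin: centre of the underside. It stands far to the left or right. A fixed terracotta succulent pot, 100 mm wide and 100 mm high, stands on the other side.
- spoon_rest: Bystander: shallow stainless steel spoon rest, 70 mm (x) by 100 mm (y), 14 mm high, loose, behind the work (larger x). Origin: centre of the underside.
There are look-alikes about, which are no part of the job. What is shaped like the caddy but red or yellow is not meant.

How it is judged:
On the way, in this order (a step that is already met when the one before it is completed fails the run):
1. both lanterns stand upright and released on the tray, the caddy still within 30 mm of where it was (x of lantern_pink in the frame of tray between -0.08 and 0.08 m and y of lantern_pink in the frame of tray between -0.045 and 0.045 m and z of lantern_pink in the frame of tray between 0.001 and 0.01 m and angle between each of lantern_pink, lantern_mint's own z axis and vertical below 0.15 rad and x of lantern_mint in the frame of tray between -0.08 and 0.08 m and y of lantern_mint in the frame of tray between -0.045 and 0.045 m and z of lantern_mint in the frame of tray between 0.001 and 0.01 m and linear speed of each of lantern_pink, lantern_mint below 0.03 m/s and contact force between the fingers and lantern_pink below 0.3 N and contact force between the fingers and lantern_mint below 0.3 N and distance of caddy from where it was at the start of the episode below 0.03 m), for 0.2 s.
2. the caddy stands released on the coaster while both lanterns are still on the tray (horizontal distance between caddy and coaster below 0.014 m and z of caddy in the frame of coaster between 0.001 and 0.01 m and angle between each of caddy, lantern_pink, lantern_mint's own z axis and vertical below 0.15 rad and linear speed of caddy below 0.03 m/s and contact force between the fingers and caddy below 0.3 N and x of lantern_pink in the frame of tray between -0.08 and 0.08 m and y of lantern_pink in the frame of tray between -0.045 and 0.045 m and z of lantern_pink in the frame of tray between 0.001 and 0.01 m and x of lantern_mint in the frame of tray between -0.08 and 0.08 m and y of lantern_mint in the frame of tray between -0.045 and 0.045 m and z of lantern_mint in the frame of tray between 0.001 and 0.01 m), for 0.2 s.
At the end, for the whole second after the job is handed in: The caddy stands upright within 14 mm of the coaster's centre, the pink lantern upright within 12 mm of the centre of the pink mat and the mint lantern within 12 mm of the centre of the mint mat; all are released and at rest (horizontal distance between caddy and coaster below 0.014 m and z of caddy in the frame of coaster between 0.001 and 0.01 m and angle between each of caddy, lantern_pink, lantern_mint's own z axis and vertical below 0.15 rad and horizontal distance between lantern_pink and mat_pink below 0.012 m and z of lantern_pink in the frame of mat_pink between -0.001 and 0.008 m and horizontal distance between lantern_mint and mat_mint below 0.012 m and z of lantern_mint in the frame of mat_mint between -0.001 and 0.008 m and linear speed of each of lantern_pink, lantern_mint, caddy below 0.03 m/s and contact force between the fingers and lantern_pink below 0.3 N and contact force between the fingers and lantern_mint below 0.3 N and contact force between the fingers and caddy below 0.3 N); the robot touches nothing.
It fails at once if the mooncake box is shifted by more than 20 mm (distance of mooncake_box from where it was at the start of the episode above 0.02 m).
It fails at once if the spoon rest is shifted by more than 20 mm (distance of spoon_rest from where it was at the start of the episode above 0.02 m).
It fails at once if a lantern or the caddy is toppled or tilted beyond 35 degrees (angle between any of lantern_pink, lantern_mint, caddy's own z axis and vertical above 0.61 rad).
It fails at once if the caddy is dropped or banged onto the coaster (faster than 0.4 m/s in the last 10 mm, as after a fall of more than about 8 mm) (horizontal distance between caddy and coaster below 0.05 m and z of caddy in the frame of coaster below 0.015 m and linear speed of caddy above 0.4 m/s).
It also fails if it takes over 144 s, if anything falls off the work surface, if the arm or the gripper's body presses on something with over 40 N, if the wrist force passes 120 N, or if a joint passes its speed limit or range.

ROBOT

A 6-joint arm with a two-finger parallel gripper is mounted at the origin on the work surface. World frame = base frame: x ahead of the robot, y to its left, z up, the work surface at z = 0. Lengths are in m, angles in rad, forces in N, time in s.
With the tool pointing down it reaches from about 0.375 to 0.9 m from the base axis. Payload 3.1 kg.
Tool frame: the origin (TCP) lies on the centre line of the jaws, within the pads' length; the fingertips stand 14 mm ahead of it and the grasp point (between the pads) lies 5 mm behind it; z points along the fingers, y is the line along which they close (so a half turn about z gives the same grasp; the last joint's range is limited). The gripper opens to 87 mm and grips with 3 to 60 N. Pads are 19 mm wide; open, the fingers measure 117 mm over their backs; the gripper's body (75 mm by 190 mm) begins 51 mm behind the grasp point.
Start: joints at [0.952, 0.527, 1.433, -0, 1.181, -0.178], TCP at [0.267, 0.565, 0.237] pointing down, gripper open.
Joint ranges: [-3.08, 3.08], [-0.75, 2.2], [0.22, 2.44], [-1.43, 4.57], [0, 2.65], [-2.85, 2.85]. Speed limits (rad/s): [2.79, 2.79, 3.14, 3.14, 3.14, 3.14].

INTERFACE

Orientations are given as a unit quaternion [x, y, z, w].
In Python, from rig import robot gives the robot as it stands.
- The arm moves only by the tool move_arm, never from a script. Its argument "commands" is a list of rows, each an object with "hand": the finger opening in cm, from 0 to 8.7; "travel": the shift along the tool's x, y, z in cm, a list of three; "twist": the turn, a rotation vector about the tool's x, y, z in degrees, a list of three. In form: [{"hand": hand, "travel": [dx, dy, dz], "twist": [wx, wy, wz]}, ...]. A call has 1 to 5 rows; each row shifts and turns the commanded pose from where the row before left it, along the tool's axes as they then stand; what a row does not reach is not made up. A row lasts 1/12 s, in which the tool goes at most 41.7 mm and 7.16 degrees, less where a joint would pass 70% of its speed; a pose out of reach is approached as far as the arm can. A call is refused whole if a number of a shift passes 4.17 or a number of a turn 7.16, either way. A call with a gripper value outside its range is refused whole. The fingers move at their own pace and stop on an object; "force" is the grip in N (left out, the last holds). Time passes only in rows, so rows that do not move let the fingers close. It gives the time, the measured TCP pose, the force, the opening and the grip force at its end, in the units of the state.
- robot.get_obs(): the state, without advancing time (a new reading comes with each control period).
- robot.camera(name): name is "scene" or "top" or "wrist"; returns a dict with "frame" (400x640x3 uint8, red, green, blue), "fov_y" (degrees; the focal length in pixels is half the picture's height over the tangent of half this angle, whatever the lens; pixels are square), "cx", "cy" (the principal point, pixels), "extrinsics" (4x4, takes a point from camera to world coordinates); the wrist camera has in their place "T_tool_cam" (4x4, takes a point from camera to tool coordinates, whose origin is the TCP and whose axes are the flange's). Camera axes: x right, y down, z forward; pixel columns grow to the right and rows downward; lengths in m; the calibration is good to about 2 mm. A picture is of the moment at which its call begins: read the wrist's pose just before it. There is no depth.
- robot.hand_in(): hands the job in; it is judged then, once.
The state is a dict: "time": time; "q": joint angles; "joint_velocities": joint speeds; "joint_torque": joint torques, N m; "position": TCP position; "tool_rot": TCP orientation; "ft_force": force on the tool from outside, world axes, zero at the start; "moment": the same for the moment, N m; "grip_width": finger opening in m; "grip_force": force on a finger pad.
Only numpy, scipy, OpenCV 4.12 (cv2) and the standard library are available. Lean on these libraries where they do the work, as an engineer would, in place of code of your own. Each camera call takes 0.05 s, during which the arm holds its last target. There are 200 camera calls.

## Working session

There is one attempt and no reset: what is moved stays moved. The work goes in short steps, Python scripts to look and compute and a tool call to move; the robot and the scene stay as the last step left them, time stands still between calls to the robot, and variables do not carry over. Pictures are saved under pics/ and viewed, at most 14 in all, crops included, and the job is handed in when it is done.

Besides the shell and the picture viewer there is one more tool, called as name(argument=value, ...) on one line, values as JSON. move_arm: Moves the arm, as the interface text tells. Its arguments: {"type":"object","properties":{"commands":{"type":"array"},"force":{"type":"number"}},"required":["commands"]}

```bash
ls; mkdir -p pics; python3 - <<'E'
from rig import robot
import cv2
o=robot.get_obs(); print(o)
for n in("scene","top"):
    c=robot.camera(n); cv2.imwrite(f"pics/{n}0.png",c["frame"][:,:,::-1]); print(n,c["fov_y"],c["cx"],c["cy"],c["extrinsics"].round(4).tolist() if hasattr(c["extrinsics"],'round') else c["extrinsics"], c.keys())
E
```

```text
pics
{'time': 0.0, 'q': array([ 9.51510110e-01,  5.28489118e-01,  1.43392034e+00, -1.97000914e-05,
        1.18138511e+00, -1.78471926e-01]), 'joint_velocities': array([ 0.00019045, -0.00090305, -0.00011847, -0.00070802, -0.00050712,
        0.00112331]), 'joint_torque': array([ 5.38171607e-04, -4.40034628e+01, -1.76594728e+01,  6.32765167e-02,
        5.83184778e-02, -1.65400597e-04]), 'position': array([0.26621482, 0.56468127, 0.23555176]), 'tool_rot': array([ 2.18623146e-01,  9.75808746e-01, -1.01806538e-03, -4.19202172e-04]), 'ft_force': array([-0.46981431,  0.93819402,  0.31992105]), 'moment': array([-0.00340076,  0.01384763,  0.02865107]), 'grip_force': 0.0, 'grip_width': 0.08705948462395569}
scene 45.82028088173121 319.4934220916615 206.90361275375568 [[-0.4825, 0.7327, -0.48, 1.3591], [0.8759, 0.4028, -0.2657, 0.4252], [-0.0013, -0.5486, -0.8361, 1.416], [0.0, 0.0, 0.0, 1.0]] dict_keys(['frame', 'fov_y', 'cx', 'cy', 'extrinsics'])
top 49.15498043516816 314.85955962242286 203.89148684875053 [[-0.0279, -0.9946, 0.1002, 0.4519], [-0.9996, 0.0278, -0.0019, -0.0004], [-0.0009, -0.1002, -0.995, 1.2843], [0.0, 0.0, 0.0, 1.0]] dict_keys(['frame', 'fov_y', 'cx', 'cy', 'extrinsics'])
```

View pics/top0.png

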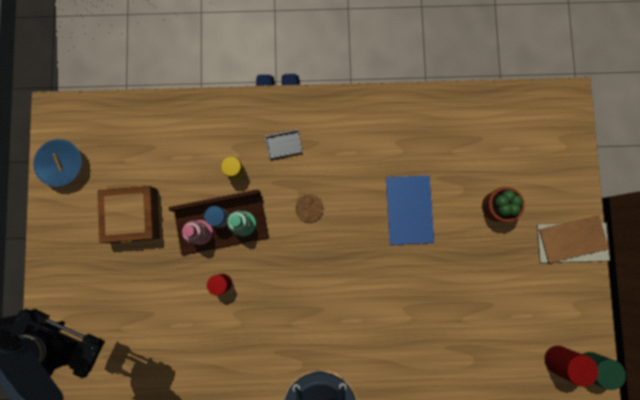

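View pics/scene0.png

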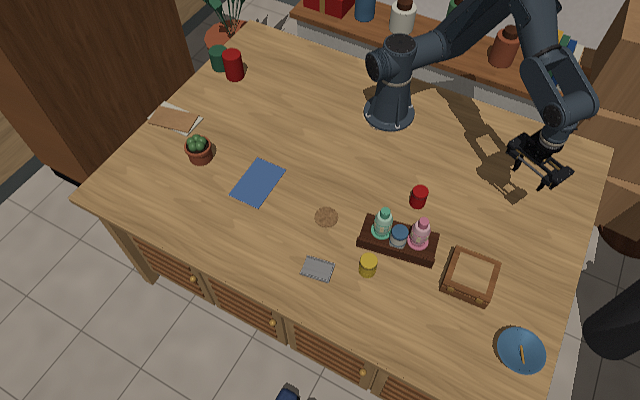

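The top view shows pink (198,232), mint (241,222) and the caddy lid (215,215) on the stand, the coaster at (309,208), the tray at (410,210), the box at (125,215), and red and yellow decoys at (219,285) and (231,167). The scene view agrees: mint (383,222), caddy (400,236), pink (420,234), coaster (326,216), tray (258,182).

```bash
cat > h.py <<'E'
from rig import robot
import numpy as np, cv2
from scipy.spatial.transform import Rotation as R
def cam(n):
    o=robot.get_obs(); c=robot.camera(n)
    if n=="wrist":
        T=np.eye(4); T[:3,:3]=R.from_quat(o["tool_rot"]).as_matrix(); T[:3,3]=o["position"]
        c["extrinsics"]=T@np.array(c["T_tool_cam"])
    c["hsv"]=cv2.cvtColor(c["frame"],cv2.COLOR_RGB2HSV); c["f"]=200/np.tan(np.radians(c["fov_y"])/2)
    return c
def ray(c,uv,z):
    E=np.array(c["extrinsics"]); d=E[:3,:3]@np.array([(uv[0]-c["cx"])/c["f"],(uv[1]-c["cy"])/c["f"],1.])
    return E[:3,3]+d*(z-E[2,3])/d[2]
def proj(c,p):
    E=np.array(c["extrinsics"]); q=E[:3,:3].T@(np.array(p)-E[:3,3]); return q[:2]/q[2]*c["f"]+[c["cx"],c["cy"]]
def blobs(c,lo,hi,amin=20,roi=None):
    m=cv2.inRange(c["hsv"],np.array(lo),np.array(hi))
    if roi is not None:
        k=np.zeros_like(m); x0,y0,x1,y1=roi; k[y0:y1,x0:x1]=255; m&=k
    cs=[q for q in cv2.findContours(m,cv2.RETR_EXTERNAL,cv2.CHAIN_APPROX_NONE)[0] if cv2.contourArea(q)>=amin]
    return sorted(cs,key=cv2.contourArea,reverse=True)
def cen(q):
    m=cv2.moments(q); return m["m10"]/m["m00"],m["m01"]/m["m00"]
E
python3 - <<'E'
from h import *
c=cam("top"); s=cam("scene")
for nm,k,u in(("top",c,[(198,232),(196,225),(241,222),(240,214),(215,215),(309,208),(410,210),(231,167)]),("scene",s,[(420,220),(420,238),(384,212),(382,228),(400,230),(326,216),(258,182)])):
    print(nm,[(p,k["hsv"][p[1],p[0]].tolist()) for p in u])
def show(nm,k,lo,hi,z,roi=None,amin=20):
    for q in blobs(k,lo,hi,amin,roi)[:3]:
        r=cv2.minAreaRect(q); print(nm,cv2.contourArea(q),np.round(cen(q),1),ray(k,cen(q),z).round(4),"rect",ray(k,r[0],z).round(4), [ray(k,p,z)[:2].round(3).tolist() for p in cv2.boxPoints(r)])
show("tray T",c,(105,120,60),(125,255,255),.005,(350,150,470,270)); show("tray S",s,(105,100,60),(125,255,255),.005,(200,140,310,220))
show("coaster T",c,(5,80,40),(20,255,125),.005,(285,185,335,230)); 
show("caddy lid T",c,(95,90,30),(118,255,255),.086,(200,200,235,232)); show("caddy S",s,(95,90,30),(118,255,255),.086,(385,215,415,250))
show("pink T",c,(160,60,80),(179,255,255),.1,(170,200,225,260)); show("mint T",c,(70,60,60),(94,255,255),.1,(222,195,275,250))
k=cv2.resize(c["frame"][170:260,160:340],None,fx=4.4,fy=4.4,interpolation=cv2.INTER_CUBIC); cv2.imwrite("pics/crop1.png",k[:,:,::-1])
E
```

```text
top [((198, 232), [177, 54, 146]), ((196, 225), [177, 53, 163]), ((241, 222), [74, 103, 67]), ((240, 214), [68, 48, 170]), ((215, 215), [103, 141, 101]), ((309, 208), [16, 144, 99]), ((410, 210), [108, 140, 122]), ((231, 167), [24, 194, 177])]
scene [((420, 220), [172, 89, 180]), ((420, 238), [21, 66, 143]), ((384, 212), [76, 91, 152]), ((382, 228), [21, 68, 147]), ((400, 230), [103, 102, 115]), ((326, 216), [16, 111, 131]), ((258, 182), [107, 111, 136])]
tray T 2628.0 [409.5 210. ] [ 0.5551 -0.2802  0.005 ] rect [ 0.5552 -0.2806  0.005 ] [[0.651, -0.218], [0.655, -0.343], [0.46, -0.342], [0.457, -0.22]]
tray S 1412.5 [257.  182.6] [ 0.5661 -0.2771  0.005 ] rect [ 0.5639 -0.2787  0.005 ] [[0.659, -0.34], [0.436, -0.352], [0.465, -0.216], [0.681, -0.212]]
coaster T 937.0 [309.4 206.9] [0.5725 0.0133 0.005 ] rect [0.5794 0.0129 0.005 ] [[0.639, 0.084], [0.635, -0.061], [0.52, -0.057], [0.524, 0.086]]
caddy lid T 306.0 [214.4 215.3] [0.5489 0.2742 0.086 ] rect [0.5497 0.2738 0.086 ] [[0.552, 0.312], [0.588, 0.275], [0.547, 0.235], [0.511, 0.273]]
caddy S 182.5 [399.5 232. ] [0.5557 0.2775 0.086 ] rect [0.5558 0.2774 0.086 ] [[0.545, 0.242], [0.518, 0.291], [0.567, 0.312], [0.593, 0.264]]
pink T 153.5 [187.8 230.8] [0.5076 0.3431 0.1   ] rect [0.508  0.3411 0.1   ] [[0.509, 0.371], [0.538, 0.338], [0.507, 0.311], [0.478, 0.345]]
pink T 72.5 [204.3 224.5] [0.5235 0.2984 0.1   ] rect [0.5238 0.299  0.1   ] [[0.532, 0.328], [0.548, 0.317], [0.516, 0.27], [0.5, 0.281]]
mint T 146.5 [234.4 220.6] [0.5318 0.2167 0.1   ] rect [0.532  0.2164 0.1   ] [[0.536, 0.244], [0.559, 0.219], [0.529, 0.189], [0.505, 0.214]]
mint T 54.5 [250.7 218.8] [0.5354 0.1725 0.1   ] rect [0.5349 0.173  0.1   ] [[0.551, 0.186], [0.554, 0.164], [0.519, 0.16], [0.516, 0.182]]
```

View pics/crop1.png

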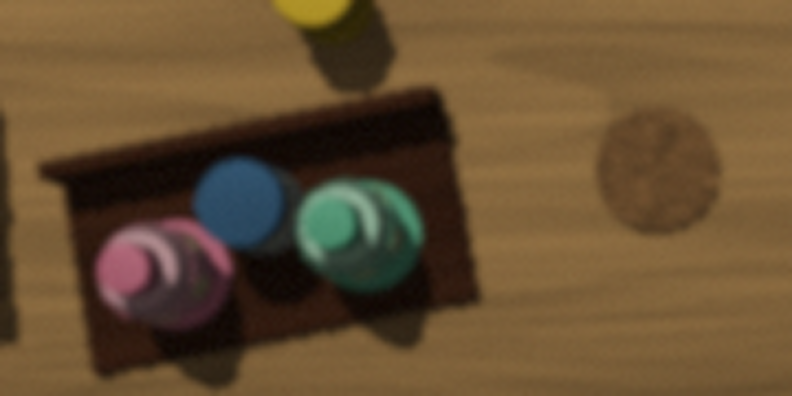

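The crop shows cap tops at full-image pixels pink (188.2,230.9) and mint (234.8,220.5), the caddy lid at (214.3,216.1) and the coaster at (309.8,208.9).

```bash
cat >> h.py <<'E'
def go(t,yaw=None,axis=None):
    """print delta in tool axes (cm) to world target; twist deg so that tool y points along yaw (deg)"""
    o=robot.get_obs(); M=R.from_quat(o["tool_rot"]).as_matrix()
    cur=np.degrees(np.arctan2(M[1,1],M[0,1])); tw=0
    if yaw is not None: tw=-((yaw-cur+90)%180-90)
    print("pos",o["position"].round(4),"yaw",cur.round(2),"tilt x,y",(M[:2,2]*57.3).round(2),"w",round(o["grip_width"],4),"| tool delta cm",(M.T@(np.array(t)-o["position"])*100).round(2),"twist z",round(tw,2),"t",round(o["time"],1))
E
python3 - <<'E'
from h import *
c=cam("top"); s=cam("scene")
P=ray(c,(188.2,230.9),.136);M=ray(c,(234.8,220.5),.136);C=ray(c,(214.3,216.1),.086);K=ray(c,(309.8,208.9),.005)
print(P,M,C,K,"dist PM",np.hypot(*(P-M)[:2]),"yaw",np.degrees(np.arctan2(*(P-M)[1::-1])))
for p in(P,M,C,K): print("scene px",proj(s,p))
go(P*[1,1,0]+[0,0,.27],np.degrees(np.arctan2(*(P-M)[1::-1])))
w=cam("wrist"); print(np.array(w["T_tool_cam"]).round(3).tolist(),w["fov_y"])
E
```

```text
[0.50567978 0.33156316 0.136     ] [0.52958754 0.20906704 0.136     ] [0.54664663 0.27437438 0.086     ] [0.56641163 0.01240736 0.005     ] dist PM 0.12480736975189494 yaw 101.04367778902878
scene px [423.71802019 219.23321693]
scene px [385.42336288 209.19197635]
scene px [399.77617438 229.49410314]
scene px [325.9321528  214.55697693]
pos [0.2665 0.5651 0.2362] yaw 64.74 tilt x,y [-0.02 -0.03] w 0.0874 | tool delta cm [-31.59 -10.92  -3.38] twist z -36.3 t 0.3
[[-0.001, -0.965, -0.261, 0.072], [1.0, -0.001, 0.0, 0.0], [-0.001, -0.261, 0.965, -0.148], [0.0, 0.0, 0.0, 1.0]] 60.08722107336206
```

move_arm(commands=[{"hand":5.5,"travel":[0,0,-1.3],"twist":[0,0,-7.15]},{"hand":5.5,"travel":[0,0,-1.3],"twist":[0,0,-7.15]},{"hand":5.5,"travel":[0,0,-1.3],"twist":[0,0,-7.15]},{"hand":5.5,"travel":[0,0,-1.3],"twist":[0,0,-7.15]},{"hand":5.5,"travel":[0,0,-1.3],"twist":[0,0,-7.15]}], force=15)

```text
time: 0.77
position: [0.2665, 0.5651, 0.3021]
tool_rot: [-0.095, 0.996, -0.0, -0.0]
ft_force: [-0.1, -0.2, 1.1]
grip_width: 0.0617
grip_force: 0.0
```

```bash
python3 -c "
from h import *
go([.5,.3,.3],101)"
```

```text
pos [0.2665 0.5651 0.3021] yaw 100.85 tilt x,y [-0.01 -0.01] w 0.0617 | tool delta cm [-17.94 -30.43   0.21] twist z -0.15 t 0.8
```

move_arm(commands=[{"hand":5.5,"travel":[-1.8,-3.0,0],"twist":[0,0,0]},{"hand":5.5,"travel":[-1.8,-3.0,0],"twist":[0,0,0]},{"hand":5.5,"travel":[-1.8,-3.0,0],"twist":[0,0,0]},{"hand":5.5,"travel":[-1.8,-3.0,0],"twist":[0,0,0]},{"hand":5.5,"travel":[-1.8,-3.0,0],"twist":[0,0,0]}])

```text
time: 1.18
position: [0.3831, 0.4329, 0.3017]
tool_rot: [-0.092, 0.996, 0.0, 0.0]
ft_force: [-0.2, -0.3, 0.0]
grip_width: 0.0548
grip_force: 0.0
```

move_arm(commands=[{"hand":5.5,"travel":[-1.8,-3.0,0],"twist":[0,0,0]},{"hand":5.5,"travel":[-1.8,-3.0,0],"twist":[0,0,0]},{"hand":5.5,"travel":[-1.8,-3.0,0],"twist":[0,0,0]},{"hand":5.5,"travel":[-1.8,-3.0,0],"twist":[0,0,0]},{"hand":5.5,"travel":[0,0,0],"twist":[0,0,0]}])

```text
time: 1.6
position: [0.4797, 0.3248, 0.3016]
tool_rot: [-0.089, 0.996, -0.001, 0.002]
ft_force: [0.1, 0.7, -0.4]
grip_width: 0.0546
grip_force: 0.0
```

```bash
python3 -c "
from h import *
go([.5057,.3316,.3],101)
c=cam('wrist'); cv2.imwrite('pics/w1.png',c['frame'][:,:,::-1])
for p in ([.5057,.3316,.136],[.5296,.2091,.136],[.5466,.2744,.086]): print(proj(c,p))"
```

```text
pos [0.4797 0.3248 0.3016] yaw 100.16 tilt x,y [ 0.2  -0.13] w 0.0546 | tool delta cm [-2.68  0.21  0.17] twist z -0.84 t 1.6
[327.31867113 215.43605052]
[196.13543046 217.37381272]
[269.98665123 227.77440958]
```

View pics/w1.png

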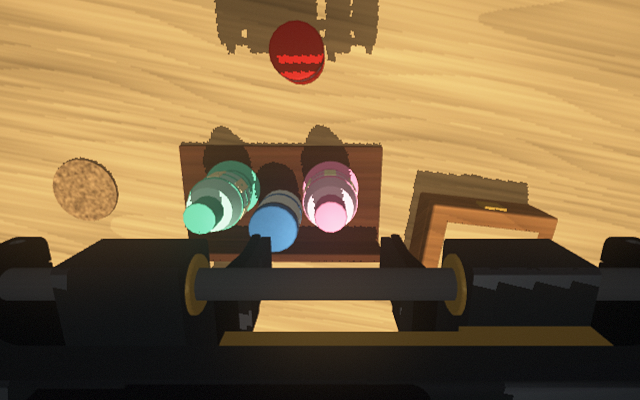

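The wrist view shows cap tops at about pink (331,214) and mint (203,217), the caddy lid at (275,230) and the coaster at (86,189).

```bash
python3 - <<'E'
from h import *
c=cam('wrist')
def cap(nm,roi,lo,hi,z):
    q=blobs(c,lo,hi,100,roi)
    for k in q[:2]:
        (e,ax,an)=cv2.fitEllipse(cv2.convexHull(k)); print(nm,cv2.contourArea(k),np.round(e,1),np.round(ax,1),ray(c,e,z).round(4)); 
    return ray(c,cv2.fitEllipse(cv2.convexHull(q[0]))[0],z)
print([c["hsv"][v,u].tolist() for u,v in((331,214),(330,193),(203,217),(215,203),(275,230),(275,207),(86,189))])
P=cap("pink",(310,195,355,238),(150,60,215),(179,255,255),.136)
M=cap("mint",(180,198,222,240),(60,60,180),(90,255,255),.136)
C=cap("caddy",(245,195,300,260),(95,80,120),(120,255,255),.086)
K=cap("coaster",(40,150,130,225),(5,60,60),(20,255,205),.005)
print(np.hypot(*(P-M)[:2]),np.degrees(np.arctan2(*(P-M)[1::-1])),"stand yaw rail? mid",((P+M)/2)[:2])
go(P*[1,1,0]+[0,0,.2],np.degrees(np.arctan2(*(P-M)[1::-1])))
E
```

```text
[[166, 52, 252], [178, 64, 144], [77, 103, 231], [72, 100, 94], [103, 125, 202], [107, 83, 71], [16, 144, 184]]Traceback (most recent call last):
  File "<stdin>", line 9, in <module>
  File "<stdin>", line 7, in cap
IndexError: list index out of range
```

```bash
python3 - <<'E'
from h import *
c=cam('wrist')
def cap(nm,roi,lo,hi,z):
    q=blobs(c,lo,hi,60,roi)
    for k in q[:2]:
        (e,ax,an)=cv2.fitEllipse(cv2.convexHull(k)); print(nm,cv2.contourArea(k),np.round(e,1),np.round(ax,1),ray(c,e,z).round(4)); 
    return ray(c,cv2.fitEllipse(cv2.convexHull(q[0]))[0],z) if q else np.zeros(3)
print(c["hsv"][190:240:4,331].tolist())
P=cap("pink",(308,195,355,240),(150,40,240),(179,255,255),.136)
M=cap("mint",(180,198,222,240),(60,60,200),(90,255,255),.136)
C=cap("caddy",(245,195,300,260),(95,80,150),(120,255,255),.086)
K=cap("coaster",(40,150,130,225),(5,110,60),(20,255,205),.005)
print(np.hypot(*(P-M)[:2]),np.degrees(np.arctan2(*(P-M)[1::-1])),"mid",((P+M)/2)[:2])
go(P*[1,1,0]+[0,0,.2],np.degrees(np.arctan2(*(P-M)[1::-1])))
E
```

```text
[[178, 63, 137], [178, 63, 145], [177, 72, 139], [175, 110, 118], [173, 110, 197], [167, 56, 252], [166, 53, 252], [166, 47, 252], [166, 44, 252], [166, 40, 252], [166, 37, 252], [171, 76, 249], [6, 117, 70]]
pink 696.0 [325.5 220.7] [29.5 31.5] [0.5066 0.3347 0.136 ]
mint 676.0 [194.4 222.2] [28.1 32.8] [0.5304 0.2121 0.136 ]
caddy 1241.0 [268.4 232.2] [44.2 47.9] [0.5474 0.2776 0.086 ]
coaster 3134.5 [ 81.3 191.4] [59.9 70.3] [0.5662 0.0187 0.005 ]
0.12491454428536518 100.95749649630301 mid [0.51852004 0.27339614]
pos [0.475  0.3291 0.3014] yaw 100.42 tilt x,y [-0.05  0.02] w 0.055 | tool delta cm [-3.22 -0.02 10.14] twist z -0.54 t 1.8
```

move_arm(commands=[{"hand":5.5,"travel":[-3.2,0,0],"twist":[0,0,-0.5]},{"hand":5.5,"travel":[0,0,3.0],"twist":[0,0,0]},{"hand":5.5,"travel":[0,0,3.0],"twist":[0,0,0]},{"hand":5.5,"travel":[0,0,3.0],"twist":[0,0,0]},{"hand":5.5,"travel":[0,0,0],"twist":[0,0,0]}])

```text
time: 2.17
position: [0.5014, 0.3347, 0.2056]
tool_rot: [-0.097, 0.995, -0.002, -0.006]
ft_force: [-1.4, -0.8, -0.8]
grip_width: 0.0547
grip_force: 0.0
```

```bash
python3 - <<'E'
from h import *
go([.5066,.3347,.124],101)
c=cam('wrist'); cv2.imwrite('pics/w2.png',c['frame'][:,:,::-1])
go([.5066,.3347,.124],101)
print(proj(c,[.5066,.3347,.136]))
E
```

```text
pos [0.5014 0.3347 0.2056] yaw 101.12 tilt x,y [-0.71 -0.28] w 0.0547 | tool delta cm [-0.62 -0.08  8.16] twist z 0.12 t 2.2
pos [0.5031 0.3354 0.2086] yaw 101.12 tilt x,y [-0.45 -0.17] w 0.0551 | tool delta cm [-0.4  -0.12  8.45] twist z 0.12 t 2.2
[323.13375699 229.45647022]
```

View pics/w2.png

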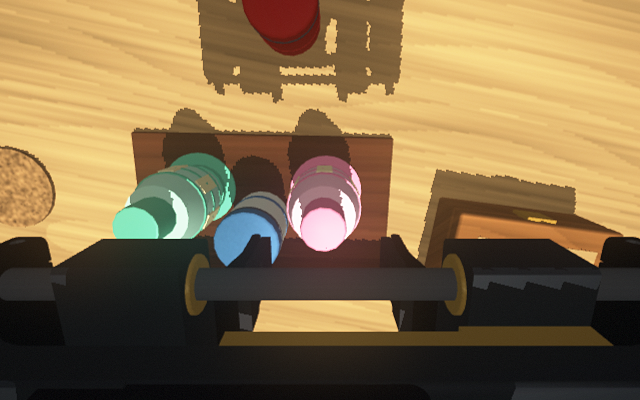

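The pink cap at (324,230) matches the prediction (323,229). I'm descending to grip it.

move_arm(commands=[{"hand":5.5,"travel":[-0.3,-0.1,2.5],"twist":[0,0,0]},{"hand":5.5,"travel":[0,0,2.5],"twist":[0,0,0]},{"hand":5.5,"travel":[0,0,2.2],"twist":[0,0,0]},{"hand":5.5,"travel":[0,0,0.7],"twist":[0,0,0]},{"hand":5.5,"travel":[0,0,0],"twist":[0,0,0]}])

```text
time: 2.63
position: [0.509, 0.3353, 0.1325]
tool_rot: [-0.096, 0.995, -0.0, -0.001]
ft_force: [-0.7, -0.3, 0.1]
grip_width: 0.0551
grip_force: 0.0
```

```bash
python3 - <<'E'
from h import *
cam('top')
go([.5066,.3347,.124],101)
E
```

```text
pos [0.51   0.3356 0.1337] yaw 101.05 tilt x,y [0.06 0.03] w 0.055 | tool delta cm [ 0.35 -0.02  0.97] twist z 0.05 t 2.7
```

move_arm(commands=[{"hand":5.5,"travel":[0.3,0,0.9],"twist":[0,0,0]},{"hand":5.5,"travel":[0,0,0],"twist":[0,0,0]},{"hand":3.0,"travel":[0,0,0],"twist":[0,0,0]},{"hand":2.0,"travel":[0,0,0],"twist":[0,0,0]},{"hand":2.0,"travel":[0,0,0],"twist":[0,0,0]}], force=15)

```text
time: 3.1
position: [0.5072, 0.3343, 0.1243]
tool_rot: [-0.096, 0.995, 0.0, 0.001]
ft_force: [-0.4, 0.0, -0.3]
grip_width: 0.0424
grip_force: 0.0
```

move_arm(commands=[{"hand":2.0,"travel":[0,0,0],"twist":[0,0,0]},{"hand":2.0,"travel":[0,0,0],"twist":[0,0,0]},{"hand":2.0,"travel":[0,0,0],"twist":[0,0,0]}])

```text
time: 3.35
position: [0.507, 0.3342, 0.1239]
tool_rot: [-0.096, 0.995, 0.0, 0.0]
ft_force: [-0.3, -0.5, 2.2]
grip_width: 0.0317
grip_force: 15.0
```

```bash
python3 - <<'E'
from h import *
o=robot.get_obs();print(o["grip_force"])
go([.5066,.3347,.124],101)
E
```

```text
14.999825027771294
pos [0.507  0.3342 0.1239] yaw 100.99 tilt x,y [0.03 0.01] w 0.0317 | tool delta cm [ 0.03  0.06 -0.01] twist z -0.01 t 3.4
```

move_arm(commands=[{"hand":2.0,"travel":[0,0,-0.5],"twist":[0,0,0]},{"hand":2.0,"travel":[0,0,-2.0],"twist":[0,0,0]},{"hand":2.0,"travel":[0,0,-4.0],"twist":[0,0,0]},{"hand":2.0,"travel":[0,0,-4.0],"twist":[0,0,0]},{"hand":2.0,"travel":[0,0,-4.0],"twist":[0,0,0]}], force=20)

```text
time: 3.77
position: [0.506, 0.3338, 0.2697]
tool_rot: [-0.096, 0.995, -0.0, -0.001]
ft_force: [1.1, 0.4, -0.5]
grip_width: 0.0316
grip_force: 20.0
```

move_arm(commands=[{"hand":2.0,"travel":[0,-1.0,-2.0],"twist":[0,0,0]},{"hand":2.0,"travel":[0.1,-2.5,0],"twist":[0,0,0]},{"hand":2.0,"travel":[0.1,-3.5,0],"twist":[0,0,0]},{"hand":2.0,"travel":[0.1,-4.0,0],"twist":[0,0,0]},{"hand":2.0,"travel":[0.1,-4.0,0],"twist":[0,0,0]}])

```text
time: 4.18
position: [0.5309, 0.1851, 0.2889]
tool_rot: [-0.097, 0.995, -0.0, 0.0]
ft_force: [0.8, 0.6, -1.5]
grip_width: 0.0315
grip_force: 20.0
```

move_arm(commands=[{"hand":2.0,"travel":[0.1,-4.0,0],"twist":[0,0,0]},{"hand":2.0,"travel":[0.1,-4.0,0],"twist":[0,0,0]},{"hand":2.0,"travel":[0.1,-4.0,0],"twist":[0,0,0]},{"hand":2.0,"travel":[0.1,-4.0,0],"twist":[0,0,0]},{"hand":2.0,"travel":[0.1,-4.0,0],"twist":[0,0,0]}])

```text
time: 4.6
position: [0.5643, -0.013, 0.2887]
tool_rot: [-0.096, 0.995, 0.0, -0.0]
ft_force: [0.9, 0.3, -1.4]
grip_width: 0.0315
grip_force: 20.0
```

move_arm(commands=[{"hand":2.0,"travel":[0.1,-4.0,0],"twist":[0,0,0]},{"hand":2.0,"travel":[0.1,-4.0,0],"twist":[0,0,0]},{"hand":2.0,"travel":[0.1,-4.0,0],"twist":[0,0,0]},{"hand":2.0,"travel":[0.1,-3.0,0],"twist":[0,0,0]},{"hand":2.0,"travel":[0,-1.5,0],"twist":[0,0,0]}])

```text
time: 5.02
position: [0.5924, -0.1782, 0.2884]
tool_rot: [-0.094, 0.996, -0.001, 0.0]
ft_force: [0.4, 0.5, -0.1]
grip_width: 0.0314
grip_force: 20.0
```

```bash
python3 - <<'E'
from h import *
c=cam('wrist'); cv2.imwrite('pics/w3.png',c['frame'][:,:,::-1])
go([.608,-.28,.3],101)
q=blobs(c,(100,110,60),(125,255,255),500)
for k in q[:1]:
    b=cv2.boxPoints(cv2.minAreaRect(k)); print(b.round(0).tolist(),[ray(c,p,.005).round(3).tolist() for p in b])
E
```

```text
pos [ 0.5929 -0.1795  0.2883] yaw 100.73 tilt x,y [ 0.06 -0.16] w 0.0314 | tool delta cm [  0.39 -10.16  -1.14] twist z -0.27 t 5.1
[[179.0, 192.0], [204.0, 27.0], [315.0, 44.0], [290.0, 209.0]] [[0.659, -0.356, 0.005], [0.46, -0.343, 0.005], [0.454, -0.217, 0.005], [0.654, -0.213, 0.005]]
```

View pics/w3.png

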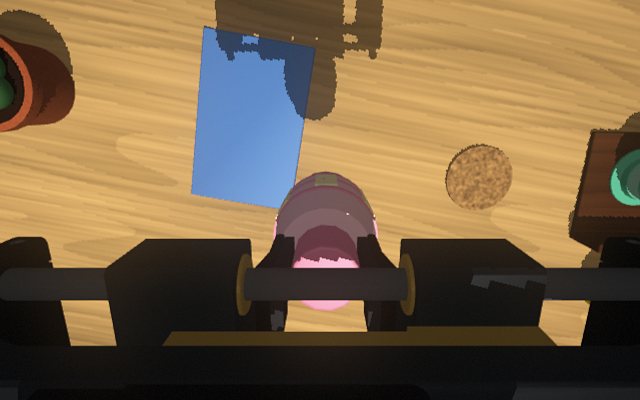

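move_arm(commands=[{"hand":2.0,"travel":[0.1,-2.5,0],"twist":[0,0,0]},{"hand":2.0,"travel":[0.2,-3.0,0],"twist":[0,0,0]},{"hand":2.0,"travel":[0.2,-3.0,0],"twist":[0,0,0]},{"hand":2.0,"travel":[0.2,-1.8,0],"twist":[0,0,-0.3]},{"hand":2.0,"travel":[0,0,2.0],"twist":[0,0,0]}])

```text
time: 5.48
position: [0.6075, -0.2809, 0.2724]
tool_rot: [-0.097, 0.995, -0.004, 0.004]
ft_force: [0.8, 0.1, 0.0]
grip_width: 0.0315
grip_force: 20.0
```

move_arm(commands=[{"hand":2.0,"travel":[0,0,3.0],"twist":[0,0,0]},{"hand":2.0,"travel":[0,0,3.0],"twist":[0,0,0]},{"hand":2.0,"travel":[0,0,3.0],"twist":[0,0,0]},{"hand":2.0,"travel":[0,0,2.0],"twist":[0,0,0]},{"hand":2.0,"travel":[0,0,1.0],"twist":[0,0,0]}])

```text
time: 5.9
position: [0.603, -0.2734, 0.1449]
tool_rot: [-0.099, 0.995, 0.003, -0.003]
ft_force: [0.2, 0.2, -0.9]
grip_width: 0.0315
grip_force: 20.0
```

```bash
python3 - <<'E'
from h import *
cam('top'); cam('top')
go([.605,-.281,.119],101)
E
```

```text
pos [ 0.6038 -0.2744  0.1464] yaw 101.34 tilt x,y [-0.25  0.19] w 0.0311 | tool delta cm [ 0.   -0.69  2.74] twist z 0.34 t 6.0
```

move_arm(commands=[{"hand":2.0,"travel":[0,-0.4,1.2],"twist":[0,0,0]},{"hand":2.0,"travel":[0,0,0.8],"twist":[0,0,0]},{"hand":2.0,"travel":[0,0,0.3],"twist":[0,0,0]},{"hand":2.0,"travel":[0,0,0.2],"twist":[0,0,0]},{"hand":2.0,"travel":[0,0,0],"twist":[0,0,0]}])

```text
time: 6.42
position: [0.6057, -0.2803, 0.1236]
tool_rot: [-0.098, 0.995, 0.0, -0.0]
ft_force: [-0.2, 0.1, -0.4]
grip_width: 0.0312
grip_force: 20.0
```

```bash
python3 - <<'E'
from h import *
cam('top'); cam('top')
go([.605,-.281,.118],101)
print(robot.get_obs()["ft_force"])
E
```

```text
pos [ 0.606  -0.2804  0.1241] yaw 101.29 tilt x,y [ 0.04 -0.03] w 0.0315 | tool delta cm [ 0.11 -0.04  0.61] twist z 0.29 t 6.5
[-0.89624708 -0.11083856 -1.25308701]
```

move_arm(commands=[{"hand":2.0,"travel":[0,0,0.3],"twist":[0,0,0]},{"hand":2.0,"travel":[0,0,0.1],"twist":[0,0,0]},{"hand":2.0,"travel":[0,0,0.1],"twist":[0,0,0]},{"hand":2.0,"travel":[0,0,0.1],"twist":[0,0,0]},{"hand":2.0,"travel":[0,0,0],"twist":[0,0,0]}])

```text
time: 6.93
position: [0.6058, -0.2803, 0.1179]
tool_rot: [-0.098, 0.995, -0.0, 0.0]
ft_force: [-1.0, 1.4, 1.3]
grip_width: 0.0313
grip_force: 20.0
```

move_arm(commands=[{"hand":3.5,"travel":[0,0,0],"twist":[0,0,0]},{"hand":5.0,"travel":[0,0,0],"twist":[0,0,0]},{"hand":5.5,"travel":[0,0,0],"twist":[0,0,0]},{"hand":5.5,"travel":[0,0,0],"twist":[0,0,0]},{"hand":5.5,"travel":[0,0,0],"twist":[0,0,0]}])

```text
time: 7.35
position: [0.6058, -0.2803, 0.1175]
tool_rot: [-0.098, 0.995, -0.0, 0.0]
ft_force: [0.4, -0.9, 0.1]
grip_width: 0.052
grip_force: 0.0
```

move_arm(commands=[{"hand":5.5,"travel":[0,0,-2.0],"twist":[0,0,0]},{"hand":5.5,"travel":[0,0,-4.0],"twist":[0,0,0]},{"hand":5.5,"travel":[0,0,-4.0],"twist":[0,0,0]},{"hand":5.5,"travel":[0,0,-4.0],"twist":[0,0,0]},{"hand":5.5,"travel":[0,1.5,-3.0],"twist":[0,0,0]}])

```text
time: 7.77
position: [0.6041, -0.2685, 0.2913]
tool_rot: [-0.097, 0.995, -0.003, 0.002]
ft_force: [1.0, -0.4, 0.9]
grip_width: 0.055
grip_force: 0.0
```

```bash
python3 - <<'E'
from h import *
cam('top')
c=cam('wrist'); cv2.imwrite('pics/w4.png',c['frame'][:,:,::-1])
go([.5304,.2121,.288],101)
E
```

```text
pos [ 0.6056 -0.2658  0.295 ] yaw 101.36 tilt x,y [ 0.65 -0.37] w 0.0549 | tool delta cm [-2.04 48.34  0.31] twist z 0.36 t 7.9
```

View pics/w4.png

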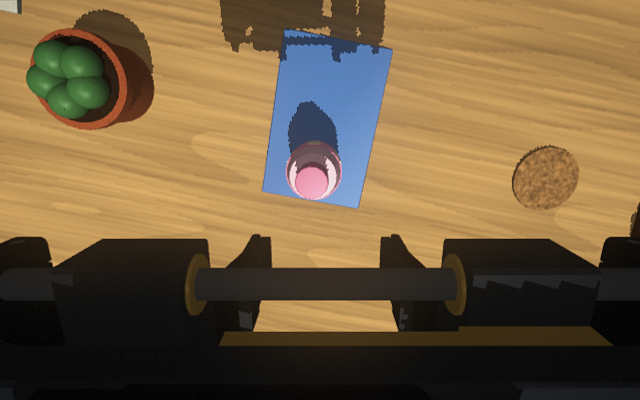

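The pink lantern stands upright on the tray, cap at (312,182). Next is the mint lantern.

move_arm(commands=[{"hand":5.5,"travel":[-0.1,1.5,0],"twist":[0,0,0.3]},{"hand":5.5,"travel":[-0.1,3.0,0],"twist":[0,0,0]},{"hand":5.5,"travel":[-0.2,4.0,0],"twist":[0,0,0]},{"hand":5.5,"travel":[-0.2,4.0,0],"twist":[0,0,0]},{"hand":5.5,"travel":[-0.2,4.0,0],"twist":[0,0,0]}])

```text
time: 8.28
position: [0.5769, -0.0995, 0.285]
tool_rot: [-0.095, 0.995, 0.001, -0.002]
ft_force: [1.0, 0.3, -0.5]
grip_width: 0.0548
grip_force: 0.0
```

move_arm(commands=[{"hand":5.5,"travel":[-0.2,4.0,0],"twist":[0,0,0]},{"hand":5.5,"travel":[-0.2,4.0,0],"twist":[0,0,0]},{"hand":5.5,"travel":[-0.2,4.0,0],"twist":[0,0,0]},{"hand":5.5,"travel":[-0.2,4.0,0],"twist":[0,0,0]},{"hand":5.5,"travel":[-0.2,4.0,0],"twist":[0,0,0]}])

```text
time: 8.7
position: [0.5482, 0.0986, 0.2853]
tool_rot: [-0.096, 0.995, 0.0, -0.003]
ft_force: [0.6, -0.2, -0.2]
grip_width: 0.055
grip_force: 0.0
```

move_arm(commands=[{"hand":5.5,"travel":[-0.2,4.0,0],"twist":[0,0,0]},{"hand":5.5,"travel":[-0.1,4.0,0],"twist":[0,0,0]},{"hand":5.5,"travel":[-0.1,2.5,0],"twist":[0,0,0]},{"hand":5.5,"travel":[0,1.3,0],"twist":[0,0,0]},{"hand":5.5,"travel":[0,0,0],"twist":[0,0,0]}])

```text
time: 9.12
position: [0.53, 0.2152, 0.2858]
tool_rot: [-0.098, 0.995, 0.0, -0.002]
ft_force: [1.6, -0.1, -0.8]
grip_width: 0.055
grip_force: 0.0
```

```bash
python3 - <<'E'
from h import *
cam('top');cam('top')
c=cam('wrist'); cv2.imwrite('pics/w5.png',c['frame'][:,:,::-1])
x,y=proj(c,[.5304,.2121,.136]).round().astype(int); print(x,y)
for k in blobs(c,(60,60,200),(90,255,255),60,(x-30,y-30,x+30,y+30))[:2]:
    e,ax,_=cv2.fitEllipse(cv2.convexHull(k)); print(np.round(e,1),np.round(ax,1),ray(c,e,.136).round(4))
go([.5304,.2121,.124],101)
E
```

```text
325 191
[323.8 191.6] [33.1 34.9] [0.5308 0.2112 0.136 ]
pos [0.532  0.2115 0.2867] yaw 100.95 tilt x,y [-0.09 -0.07] w 0.055 | tool delta cm [ 0.12  0.11 16.27] twist z -0.05 t 9.3
```

Well aligned; descending.

move_arm(commands=[{"hand":5.5,"travel":[0.1,0,2.0],"twist":[0,0,0]},{"hand":5.5,"travel":[0,0,3.5],"twist":[0,0,0]},{"hand":5.5,"travel":[0,0,3.5],"twist":[0,0,0]},{"hand":5.5,"travel":[0,0,3.0],"twist":[0,0,0]},{"hand":5.5,"travel":[0,0,1.5],"twist":[0,0,0]}])

```text
time: 9.68
position: [0.5295, 0.2097, 0.1488]
tool_rot: [-0.094, 0.996, -0.001, -0.003]
ft_force: [-0.1, 0.5, -0.0]
grip_width: 0.0549
grip_force: 0.0
```

move_arm(commands=[{"hand":5.5,"travel":[0,0,0.8],"twist":[0,0,0]},{"hand":5.5,"travel":[0,0,0],"twist":[0,0,0]},{"hand":5.5,"travel":[0,0,0],"twist":[0,0,0]}])

```text
time: 9.93
position: [0.5321, 0.2115, 0.1449]
tool_rot: [-0.095, 0.995, -0.0, 0.0]
ft_force: [0.4, 0.6, 0.1]
grip_width: 0.055
grip_force: 0.0
```

```bash
python3 - <<'E'
from h import *
go([.5304,.2116,.124],101)
E
```

```text
pos [0.5321 0.2115 0.1449] yaw 100.89 tilt x,y [ 0.03 -0.  ] w 0.055 | tool delta cm [0.17 0.05 2.09] twist z -0.11 t 9.9
```

move_arm(commands=[{"hand":5.5,"travel":[0.2,0,1.2],"twist":[0,0,0]},{"hand":5.5,"travel":[0,0,0.9],"twist":[0,0,0]},{"hand":5.5,"travel":[0,0,0],"twist":[0,0,0]},{"hand":4.0,"travel":[0,0,0],"twist":[0,0,0]},{"hand":3.0,"travel":[0,0,0],"twist":[0,0,0]}], force=20)

```text
time: 10.35
position: [0.5299, 0.2123, 0.1244]
tool_rot: [-0.096, 0.995, 0.0, 0.001]
ft_force: [-0.2, 0.5, 1.3]
grip_width: 0.0483
grip_force: 0.0
```

move_arm(commands=[{"hand":2.0,"travel":[0,0,0],"twist":[0,0,0]},{"hand":2.0,"travel":[0,0,0],"twist":[0,0,0]},{"hand":2.0,"travel":[0,0,0],"twist":[0,0,0]},{"hand":2.0,"travel":[0,0,0],"twist":[0,0,0]}])

```text
time: 10.68
position: [0.5296, 0.2123, 0.124]
tool_rot: [-0.096, 0.995, 0.0, 0.0]
ft_force: [0.5, 0.1, 1.4]
grip_width: 0.0316
grip_force: 19.9
```

```bash
python3 - <<'E'
from h import *
print(robot.get_obs()["grip_force"]);go([.505,-.281,.29],101)
E
```

```text
19.926717763300985
pos [0.5296 0.2123 0.124 ] yaw 101.0 tilt x,y [0.05 0.01] w 0.0316 | tool delta cm [ 11.81 -47.95 -16.61] twist z -0.0 t 10.7
```

move_arm(commands=[{"hand":2.0,"travel":[0,0,-0.5],"twist":[0,0,0]},{"hand":2.0,"travel":[0,0,-2.0],"twist":[0,0,0]},{"hand":2.0,"travel":[0,0,-4.0],"twist":[0,0,0]},{"hand":2.0,"travel":[0,0,-4.0],"twist":[0,0,0]},{"hand":2.0,"travel":[0,0,-4.0],"twist":[0,0,0]}])

```text
time: 11.1
position: [0.5284, 0.2121, 0.2698]
tool_rot: [-0.096, 0.995, -0.0, -0.001]
ft_force: [0.4, -0.3, -1.4]
grip_width: 0.0315
grip_force: 19.9
```

move_arm(commands=[{"hand":2.0,"travel":[0.3,-1.0,-2.0],"twist":[0,0,0]},{"hand":2.0,"travel":[0.7,-2.5,0],"twist":[0,0,0]},{"hand":2.0,"travel":[0.9,-4.0,0],"twist":[0,0,0]},{"hand":2.0,"travel":[0.9,-4.0,0],"twist":[0,0,0]},{"hand":2.0,"travel":[0.9,-4.0,0],"twist":[0,0,0]}])

```text
time: 11.52
position: [0.5218, 0.052, 0.289]
tool_rot: [-0.097, 0.995, -0.0, 0.0]
ft_force: [0.8, 0.0, -1.0]
grip_width: 0.0315
grip_force: 19.9
```

move_arm(commands=[{"hand":2.0,"travel":[0.9,-4.0,0],"twist":[0,0,0]},{"hand":2.0,"travel":[0.9,-4.0,0],"twist":[0,0,0]},{"hand":2.0,"travel":[0.9,-4.0,0],"twist":[0,0,0]},{"hand":2.0,"travel":[0.9,-4.0,0],"twist":[0,0,0]},{"hand":2.0,"travel":[0.9,-4.0,0],"twist":[0,0,0]}])

```text
time: 11.93
position: [0.5157, -0.1536, 0.2888]
tool_rot: [-0.096, 0.995, 0.0, -0.0]
ft_force: [0.4, 0.7, -0.4]
grip_width: 0.0315
grip_force: 19.9
```

move_arm(commands=[{"hand":2.0,"travel":[0.9,-4.0,0],"twist":[0,0,0]},{"hand":2.0,"travel":[0.9,-4.0,0],"twist":[0,0,0]},{"hand":2.0,"travel":[0.9,-3.0,0],"twist":[0,0,0]},{"hand":2.0,"travel":[0.9,-1.5,0],"twist":[0,0,0]},{"hand":2.0,"travel":[0,0,0],"twist":[0,0,0]}])

```text
time: 12.35
position: [0.5039, -0.2857, 0.2883]
tool_rot: [-0.093, 0.996, -0.001, -0.0]
ft_force: [-0.3, 0.5, -0.6]
grip_width: 0.0319
grip_force: 19.9
```

```bash
python3 - <<'E'
from h import *
cam('top');cam('top')
go([.505,-.281,.118],101)
E
```

```text
pos [ 0.5044 -0.2815  0.2883] yaw 100.89 tilt x,y [-0.04  0.09] w 0.0314 | tool delta cm [-8.000e-02  1.000e-02  1.703e+01] twist z -0.11 t 12.4
```

move_arm(commands=[{"hand":2.0,"travel":[0,0,2.0],"twist":[0,0,0]},{"hand":2.0,"travel":[0,0,3.5],"twist":[0,0,0]},{"hand":2.0,"travel":[0,0,3.5],"twist":[0,0,0]},{"hand":2.0,"travel":[0,0,3.0],"twist":[0,0,0]},{"hand":2.0,"travel":[0,0,2.0],"twist":[0,0,0]}])

```text
time: 12.87
position: [0.5039, -0.2782, 0.146]
tool_rot: [-0.097, 0.995, 0.002, -0.002]
ft_force: [-0.5, 1.1, -0.7]
grip_width: 0.0316
grip_force: 19.9
```

move_arm(commands=[{"hand":2.0,"travel":[0,0,1.5],"twist":[0,0,0]},{"hand":2.0,"travel":[0,0,0.5],"twist":[0,0,0]},{"hand":2.0,"travel":[0,0,0.3],"twist":[0,0,0]},{"hand":2.0,"travel":[0,0,0],"twist":[0,0,0]},{"hand":2.0,"travel":[0,0,0],"twist":[0,0,0]}])

```text
time: 13.28
position: [0.5058, -0.2814, 0.1267]
tool_rot: [-0.096, 0.995, -0.001, 0.001]
ft_force: [-0.2, 0.4, -0.0]
grip_width: 0.0312
grip_force: 19.9
```

```bash
python3 - <<'E'
from h import *
cam('top');
go([.505,-.281,.118],101)
E
```

```text
pos [ 0.5058 -0.2817  0.1269] yaw 101.03 tilt x,y [ 0.11 -0.09] w 0.0315 | tool delta cm [0.07 0.08 0.89] twist z 0.03 t 13.3
```

move_arm(commands=[{"hand":2.0,"travel":[0,0,0.5],"twist":[0,0,0]},{"hand":2.0,"travel":[0,0,0.2],"twist":[0,0,0]},{"hand":2.0,"travel":[0,0,0.1],"twist":[0,0,0]},{"hand":2.0,"travel":[0,0,0.1],"twist":[0,0,0]},{"hand":2.0,"travel":[0,0,0],"twist":[0,0,0]}])

```text
time: 13.75
position: [0.5055, -0.2822, 0.1177]
tool_rot: [-0.096, 0.995, -0.001, 0.001]
ft_force: [-0.3, -0.8, 5.0]
grip_width: 0.0318
grip_force: 20.0
```

move_arm(commands=[{"hand":3.5,"travel":[0,0,0],"twist":[0,0,0]},{"hand":5.0,"travel":[0,0,0],"twist":[0,0,0]},{"hand":5.5,"travel":[0,0,0],"twist":[0,0,0]},{"hand":5.5,"travel":[0,0,0],"twist":[0,0,0]},{"hand":5.5,"travel":[0,0,0],"twist":[0,0,0]}])

```text
time: 14.17
position: [0.5048, -0.2814, 0.1163]
tool_rot: [-0.096, 0.995, 0.0, -0.0]
ft_force: [-0.1, 0.5, -0.5]
grip_width: 0.0518
grip_force: 0.0
```

move_arm(commands=[{"hand":5.5,"travel":[0,0,-2.0],"twist":[0,0,0]},{"hand":5.5,"travel":[0,0,-4.0],"twist":[0,0,0]},{"hand":5.5,"travel":[0,0,-4.0],"twist":[0,0,0]},{"hand":8.0,"travel":[0,0,-4.0],"twist":[0,0,0]},{"hand":8.0,"travel":[0,1.5,-3.0],"twist":[0,0,0]}])

```text
time: 14.58
position: [0.5036, -0.2696, 0.29]
tool_rot: [-0.095, 0.995, -0.003, 0.002]
ft_force: [0.8, -0.4, -0.0]
grip_width: 0.0622
grip_force: 0.0
```

```bash
python3 - <<'E'
from h import *
cam('top');cam('top')
go([.5474,.2776,.288],101)
c=cam('top'); cv2.imwrite('pics/top2.png',cv2.resize(c['frame'][140:280,150:460],None,fx=2.5,fy=2.5,interpolation=cv2.INTER_CUBIC)[:,:,::-1])
w=cam('wrist')
q=blobs(w,(5,110,60),(20,255,205),1000,(440,100,640,235))
for k in q[:2]: e,ax,_=cv2.fitEllipse(cv2.convexHull(k)); print(np.round(e),np.round(ax),cv2.contourArea(k),ray(w,e,.005).round(4))
E
```

```text
pos [ 0.5043 -0.2672  0.2925] yaw 101.05 tilt x,y [ 0.52 -0.37] w 0.0691 | tool delta cm [-14.67  52.65   0.14] twist z 0.05 t 14.7
[536. 162.] [224. 240.] 26353.5 [ 0.4468 -0.0097  0.005 ]
```

View pics/top2.png

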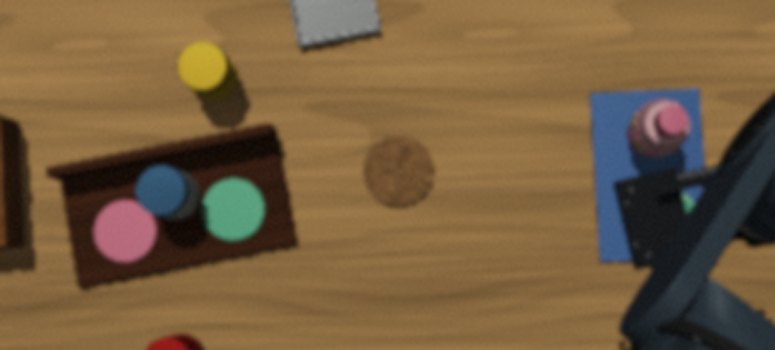

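The lanterns are on the tray (pink at (673,122), mint partly hidden at (690,203)); both mats are free, and the caddy hasn't moved.

move_arm(commands=[{"hand":8.5,"travel":[-0.4,1.5,0],"twist":[0,0,0]},{"hand":8.5,"travel":[-1.1,4.0,0],"twist":[0,0,0]},{"hand":8.5,"travel":[-1.1,4.0,0],"twist":[0,0,0]},{"hand":8.5,"travel":[-1.1,4.0,0],"twist":[0,0,0]},{"hand":8.5,"travel":[-1.1,4.0,0],"twist":[0,0,0]}])

```text
time: 15.2
position: [0.5142, -0.0831, 0.2841]
tool_rot: [-0.095, 0.995, 0.002, -0.002]
ft_force: [0.2, 0.3, 0.3]
grip_width: 0.0851
grip_force: 0.0
```

move_arm(commands=[{"hand":8.5,"travel":[-1.1,4.0,0],"twist":[0,0,0]},{"hand":8.5,"travel":[-1.1,4.0,0],"twist":[0,0,0]},{"hand":8.5,"travel":[-1.1,4.0,0],"twist":[0,0,0]},{"hand":8.5,"travel":[-1.1,4.0,0],"twist":[0,0,0]},{"hand":8.5,"travel":[-1.1,4.0,0],"twist":[0,0,0]}])

```text
time: 15.62
position: [0.5297, 0.1237, 0.2841]
tool_rot: [-0.096, 0.995, 0.0, -0.003]
ft_force: [0.5, -0.2, -0.8]
grip_width: 0.085
grip_force: 0.0
```

move_arm(commands=[{"hand":8.5,"travel":[-1.1,4.0,0],"twist":[0,0,0]},{"hand":8.5,"travel":[-1.1,4.0,0],"twist":[0,0,0]},{"hand":8.5,"travel":[-1.1,4.0,0],"twist":[0,0,0]},{"hand":8.5,"travel":[-1.1,2.2,0],"twist":[0,0,0]},{"hand":8.5,"travel":[0,0.8,0],"twist":[0,0,0]}])

```text
time: 16.03
position: [0.5452, 0.281, 0.2837]
tool_rot: [-0.098, 0.995, 0.0, -0.002]
ft_force: [0.4, -0.2, 0.3]
grip_width: 0.085
grip_force: 0.0
```

```bash
python3 - <<'E'
from h import *
cam('top');cam('top');cam('top')
go([.5474,.2776,.066],101)
c=cam('wrist'); t=cam('top'); cv2.imwrite('pics/w6.png',c['frame'][:,:,::-1])
def cap(k,nm,lo,hi,z,roi=None):
    for q in blobs(k,lo,hi,150,roi)[:2]:
        e,ax,_=cv2.fitEllipse(cv2.convexHull(q)); print(nm,cv2.contourArea(q),np.round(e,1),np.round(ax,1),ray(k,e,z).round(4))
cap(c,"pink",(150,60,60),(179,255,255),.011); cap(c,"mint",(60,60,60),(92,255,255),.011); cap(c,"caddy",(95,80,150),(120,255,255),.086,(200,100,450,300)); cap(c,"coaster",(5,110,60),(20,255,205),.005,(0,100,150,235))
cap(t,"pinkT",(160,60,60),(179,255,255),.011,(180,215,220,250)); cap(t,"mintT",(60,60,60),(92,255,255),.011,(222,200,275,250)); cap(t,"coasterT",(5,80,40),(20,255,105),.005,(292,188,330,228))
E
```

```text
pos [0.5446 0.2766 0.2844] yaw 101.08 tilt x,y [-0.26 -0.12] w 0.085 | tool delta cm [-0.4   0.07 21.84] twist z 0.08 t 16.2
pink 2759.0 [378.8 149. ] [59.  61.1] [0.507  0.3358 0.011 ]
mint 2731.5 [273.4 146.7] [58.6 60.8] [0.5287 0.2101 0.011 ]
caddy 1992.5 [324.9 185.2] [50.3 51.9] [0.5477 0.2773 0.086 ]
coaster 4989.0 [ 80.2 139.4] [ 77.8 175.1] [ 0.5659 -0.0234  0.005 ]
coaster 608.0 [ 59.5 206.9] [ 10.9 187.8] [ 0.658  -0.0485  0.005 ]
pinkT 402.5 [200.8 231.7] [23.7 26. ] [0.5081 0.3311 0.011 ]
mintT 477.5 [243.  223.4] [25.2 25.7] [0.5291 0.2081 0.011 ]
```

View pics/w6.png

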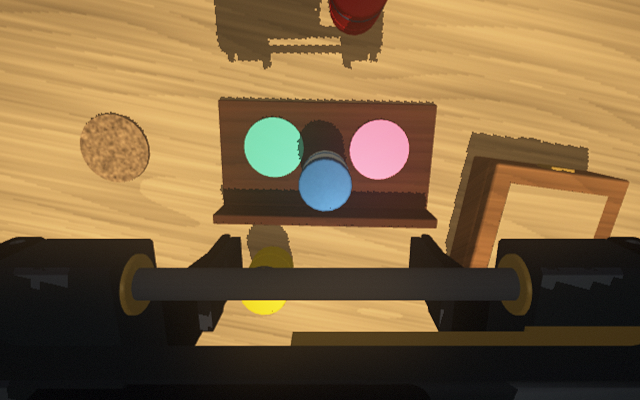

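The wrist view shows the pink mat (379,149), the mint mat (273,147) and the caddy lid (325,185) between the open fingers, with the coaster at (115,147). I'm descending on the caddy.

move_arm(commands=[{"hand":8.5,"travel":[-0.3,0,2.5],"twist":[0,0,0]},{"hand":8.5,"travel":[0,0,4.0],"twist":[0,0,0]},{"hand":8.5,"travel":[0,0,4.0],"twist":[0,0,0]},{"hand":8.5,"travel":[0,0,3.0],"twist":[0,0,0]},{"hand":8.5,"travel":[0,0,1.5],"twist":[0,0,0]}])

```text
time: 16.7
position: [0.5466, 0.2742, 0.1324]
tool_rot: [-0.094, 0.996, -0.001, -0.004]
ft_force: [-0.5, -0.1, -0.7]
grip_width: 0.0848
grip_force: 0.0
```

```bash
python3 - <<'E'
from h import *
cam('top');cam('top');cam('top')
go([.5477,.2775,.058],101)
E
```

```text
pos [0.5486 0.2753 0.1354] yaw 100.86 tilt x,y [-0.2  -0.07] w 0.0851 | tool delta cm [0.01 0.24 7.74] twist z -0.14 t 16.9
```

move_arm(commands=[{"hand":8.5,"travel":[0,0.2,2.0],"twist":[0,0,0]},{"hand":8.5,"travel":[0,0,2.5],"twist":[0,0,0]},{"hand":8.5,"travel":[0,0,2.0],"twist":[0,0,0]},{"hand":8.5,"travel":[0,0,1.2],"twist":[0,0,0]},{"hand":8.5,"travel":[0,0,0],"twist":[0,0,0]}])

```text
time: 17.27
position: [0.5485, 0.2783, 0.0588]
tool_rot: [-0.095, 0.995, -0.0, -0.001]
ft_force: [-0.6, 0.6, -0.4]
grip_width: 0.0853
grip_force: 0.0
```

```bash
python3 - <<'E'
from h import *
cam('top');cam('top')
go([.5477,.2775,.058],101)
print(robot.get_obs()["ft_force"])
E
```

```text
pos [0.5499 0.279  0.0608] yaw 100.96 tilt x,y [0.11 0.03] w 0.0846 | tool delta cm [ 0.25 -0.11  0.28] twist z -0.04 t 17.4
[-0.50979941 -0.02995901  1.20934295]
```

move_arm(commands=[{"hand":8.5,"travel":[0.2,-0.1,0.2],"twist":[0,0,0]},{"hand":7.0,"travel":[0,0,0],"twist":[0,0,0]},{"hand":6.0,"travel":[0,0,0],"twist":[0,0,0]},{"hand":5.0,"travel":[0,0,0],"twist":[0,0,0]},{"hand":4.5,"travel":[0,0,0],"twist":[0,0,0]}], force=30)

```text
time: 17.78
position: [0.5474, 0.2779, 0.0581]
tool_rot: [-0.096, 0.995, 0.0, 0.0]
ft_force: [0.2, -0.1, -0.2]
grip_width: 0.066
grip_force: 0.0
```

move_arm(commands=[{"hand":4.5,"travel":[0,0,0],"twist":[0,0,0]},{"hand":4.5,"travel":[0,0,0],"twist":[0,0,0]},{"hand":4.5,"travel":[0,0,0],"twist":[0,0,0]}])

```text
time: 18.03
position: [0.5473, 0.2777, 0.0578]
tool_rot: [-0.096, 0.995, -0.0, 0.0]
ft_force: [-0.5, -0.4, 2.1]
grip_width: 0.0555
grip_force: 30.0
```

```bash
python3 - <<'E'
from h import *
print(robot.get_obs()["grip_force"]);go([.5662,.0155,.2],101)
E
```

```text
29.99970921780914
pos [0.5473 0.2777 0.0578] yaw 101.01 tilt x,y [ 0.02 -0.01] w 0.0555 | tool delta cm [  3.15 -26.1  -14.21] twist z 0.01 t 18.0
```

move_arm(commands=[{"hand":4.5,"travel":[0,0,-0.5],"twist":[0,0,0]},{"hand":4.5,"travel":[0,0,-2.0],"twist":[0,0,0]},{"hand":4.5,"travel":[0,0,-3.5],"twist":[0,0,0]},{"hand":4.5,"travel":[0,0,-4.0],"twist":[0,0,0]},{"hand":4.5,"travel":[0,0,-4.0],"twist":[0,0,0]}])

```text
time: 18.45
position: [0.5458, 0.2775, 0.1978]
tool_rot: [-0.096, 0.995, -0.0, -0.002]
ft_force: [0.9, 0.4, -2.7]
grip_width: 0.0556
grip_force: 30.0
```

move_arm(commands=[{"hand":4.5,"travel":[0,-1.5,-2.5],"twist":[0,0,0]},{"hand":4.5,"travel":[0.4,-3.0,-1.0],"twist":[0,0,0]},{"hand":4.5,"travel":[0.5,-4.0,0],"twist":[0,0,0]},{"hand":4.5,"travel":[0.5,-4.0,0],"twist":[0,0,0]},{"hand":4.5,"travel":[0.5,-4.0,0],"twist":[0,0,0]}])

```text
time: 18.87
position: [0.5591, 0.1112, 0.2328]
tool_rot: [-0.097, 0.995, 0.0, -0.0]
ft_force: [0.3, -0.4, -2.3]
grip_width: 0.0556
grip_force: 30.0
```

move_arm(commands=[{"hand":4.5,"travel":[0.3,-1.0,0],"twist":[0,0,0]},{"hand":4.5,"travel":[0,0,0],"twist":[0,0,0]},{"hand":4.5,"travel":[0,0,0],"twist":[0,0,0]},{"hand":4.5,"travel":[0,0,0],"twist":[0,0,0]}])

```text
time: 19.2
position: [0.5584, 0.1028, 0.2323]
tool_rot: [-0.096, 0.995, 0.001, -0.0]
ft_force: [-0.1, 0.6, -1.7]
grip_width: 0.0553
grip_force: 30.0
```

```bash
python3 - <<'E'
from h import *
c=cam('wrist'); cv2.imwrite('pics/w7.png',c['frame'][:,:,::-1])
go([.5662,.0155,.2],101)
print(proj(c,[.5662,.0155,.005]))
E
```

```text
pos [0.5585 0.1031 0.2323] yaw 101.07 tilt x,y [-0.04  0.04] w 0.0554 | tool delta cm [ 0.92 -8.75  3.23] twist z 0.07 t 19.2
[244.64504076 167.99627618]
```

View pics/w7.png

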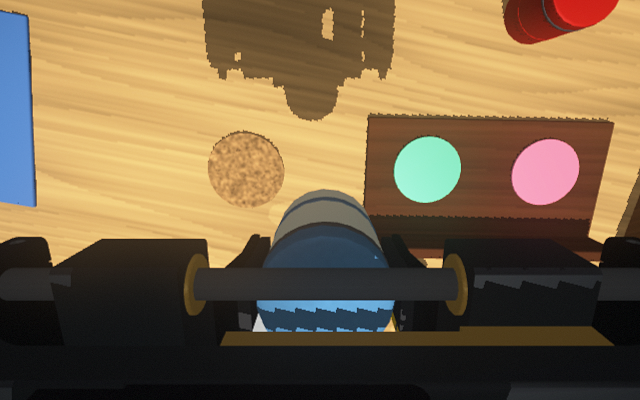

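The coaster centre is at (246,169), 1 px from my estimate, so it lies at (0.567, 0.017).

move_arm(commands=[{"hand":4.5,"travel":[0.2,-1.5,0],"twist":[0,0,0]},{"hand":4.5,"travel":[0.2,-3.0,0],"twist":[0,0,0]},{"hand":4.5,"travel":[0.2,-2.5,0],"twist":[0,0,0]},{"hand":4.5,"travel":[0.2,-1.6,0],"twist":[0,0,0]},{"hand":4.5,"travel":[0,0,1.0],"twist":[0,0,0]}])

```text
time: 19.67
position: [0.5698, 0.0142, 0.2241]
tool_rot: [-0.096, 0.995, -0.001, 0.003]
ft_force: [-0.3, 0.9, -2.7]
grip_width: 0.0554
grip_force: 30.0
```

move_arm(commands=[{"hand":4.5,"travel":[0,0,3.0],"twist":[0,0,0]},{"hand":4.5,"travel":[0,0,4.0],"twist":[0,0,0]},{"hand":4.5,"travel":[0,0,3.0],"twist":[0,0,0]},{"hand":4.5,"travel":[0,0,2.0],"twist":[0,0,0]},{"hand":4.5,"travel":[0,0,1.0],"twist":[0,0,0]}])

```text
time: 20.08
position: [0.5649, 0.0183, 0.089]
tool_rot: [-0.097, 0.995, 0.001, -0.003]
ft_force: [-0.7, -0.4, -1.9]
grip_width: 0.0553
grip_force: 30.0
```

```bash
python3 - <<'E'
from h import *
cam('top');cam('top');cam('top')
go([.567,.017,.055],101)
E
```

```text
pos [0.5673 0.0171 0.092 ] yaw 101.08 tilt x,y [-0.07  0.03] w 0.0558 | tool delta cm [ 0.03 -0.01  3.7 ] twist z 0.08 t 20.2
```

move_arm(commands=[{"hand":4.5,"travel":[0,0,1.2],"twist":[0,0,0]},{"hand":4.5,"travel":[0,0,1.0],"twist":[0,0,0]},{"hand":4.5,"travel":[0,0,0.6],"twist":[0,0,0]},{"hand":4.5,"travel":[0,0,0.4],"twist":[0,0,0]},{"hand":4.5,"travel":[0,0,0],"twist":[0,0,0]}])

```text
time: 20.65
position: [0.5672, 0.016, 0.0603]
tool_rot: [-0.096, 0.995, 0.0, -0.0]
ft_force: [0.0, 0.6, -2.5]
grip_width: 0.0555
grip_force: 30.0
```

```bash
python3 - <<'E'
from h import *
cam('top');cam('top')
go([.567,.017,.055],101); print(robot.get_obs()["ft_force"])
E
```

```text
pos [0.5677 0.0158 0.0609] yaw 100.99 tilt x,y [ 0.03 -0.  ] w 0.0553 | tool delta cm [0.04 0.13 0.59] twist z -0.01 t 20.8
[ 0.84723097  0.24176473 -1.36300355]
```

move_arm(commands=[{"hand":4.5,"travel":[0,0.1,0.2],"twist":[0,0,0]},{"hand":4.5,"travel":[0,0,0.2],"twist":[0,0,0]},{"hand":4.5,"travel":[0,0,0.1],"twist":[0,0,0]},{"hand":4.5,"travel":[0,0,0.1],"twist":[0,0,0]},{"hand":4.5,"travel":[0,0,0],"twist":[0,0,0]}])

```text
time: 21.17
position: [0.5672, 0.0169, 0.0548]
tool_rot: [-0.096, 0.995, 0.0, -0.0]
ft_force: [-1.1, -0.3, -0.0]
grip_width: 0.0557
grip_force: 30.0
```

```bash
python3 - <<'E'
from h import *
cam('top');cam('top')
go([.567,.017,.055],101); print(robot.get_obs()["ft_force"])
E
```

```text
pos [0.5673 0.0169 0.0548] yaw 101.0 tilt x,y [ 0.01 -0.  ] w 0.0554 | tool delta cm [ 0.02  0.02 -0.02] twist z -0.0 t 21.3
[-0.60500421  0.65941646  0.73635824]
```

move_arm(commands=[{"hand":4.5,"travel":[0,0,0.05],"twist":[0,0,0]},{"hand":6.0,"travel":[0,0,0],"twist":[0,0,0]},{"hand":7.0,"travel":[0,0,0],"twist":[0,0,0]},{"hand":8.5,"travel":[0,0,0],"twist":[0,0,0]},{"hand":8.5,"travel":[0,0,0],"twist":[0,0,0]}])

```text
time: 21.68
position: [0.5674, 0.0168, 0.054]
tool_rot: [-0.096, 0.995, -0.0, 0.0]
ft_force: [0.3, -0.7, -0.3]
grip_width: 0.0725
grip_force: 0.0
```

move_arm(commands=[{"hand":8.5,"travel":[0,0,0],"twist":[0,0,0]},{"hand":8.5,"travel":[0,0,0],"twist":[0,0,0]},{"hand":8.5,"travel":[0,0,-1.0],"twist":[0,0,0]},{"hand":8.5,"travel":[0,0,-3.0],"twist":[0,0,0]},{"hand":8.5,"travel":[0,0,-4.0],"twist":[0,0,0]}])

```text
time: 22.1
position: [0.5648, 0.0171, 0.1326]
tool_rot: [-0.096, 0.995, 0.001, -0.004]
ft_force: [0.4, 0.5, 0.6]
grip_width: 0.0848
grip_force: 0.0
```

move_arm(commands=[{"hand":8.5,"travel":[0,0,-4.0],"twist":[0,0,0]},{"hand":8.5,"travel":[0,0,-4.0],"twist":[0,0,0]},{"hand":8.5,"travel":[0,0,-4.0],"twist":[0,0,0]},{"hand":8.5,"travel":[0,0,-3.0],"twist":[0,0,0]},{"hand":5.5,"travel":[0,0,0],"twist":[0,0,0]}])

```text
time: 22.52
position: [0.5711, 0.0164, 0.2924]
tool_rot: [-0.096, 0.995, -0.002, 0.008]
ft_force: [0.2, 0.4, -0.4]
grip_width: 0.0826
grip_force: 0.0
```

```bash
python3 - <<'E'
from h import *
cam('top');cam('top')
go([.505,-.281,.288],101); 
c=cam('wrist'); cv2.imwrite('pics/w8.png',c['frame'][:,:,::-1])
x,y=proj(c,[.567,.017,.083]).round().astype(int); print(x,y)
for k in blobs(c,(95,80,110),(120,255,255),60,(x-45,y-45,x+45,y+45))[:2]:
    e,ax,_=cv2.fitEllipse(cv2.convexHull(k)); print(np.round(e,1),np.round(ax,1),ray(c,e,.083).round(4))
E
```

```text
pos [0.5677 0.0168 0.2864] yaw 101.0 tilt x,y [ 0.25 -0.04] w 0.0771 | tool delta cm [ 11.84 -28.04  -0.17] twist z 0.0 t 22.6
325 179
[325.7 179. ] [50.2 51.6] [0.567  0.0175 0.083 ]
```

View pics/w8.png

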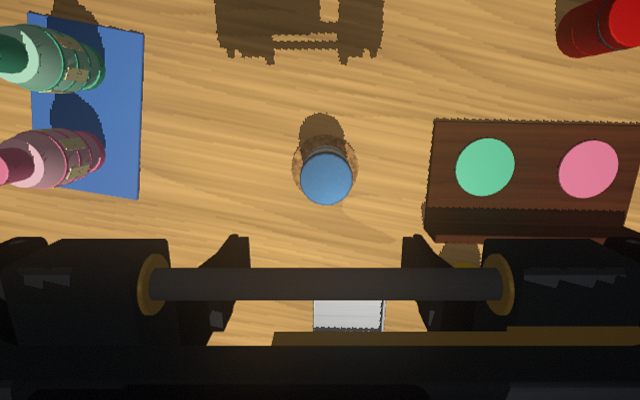

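The caddy stands on the coaster (lid at (326,179)) and both lanterns are upright on the tray. Now the mint lantern goes back.

move_arm(commands=[{"hand":5.5,"travel":[0.7,-1.8,0],"twist":[0,0,0]},{"hand":5.5,"travel":[1.6,-3.8,0],"twist":[0,0,0]},{"hand":5.5,"travel":[1.6,-3.8,0],"twist":[0,0,0]},{"hand":5.5,"travel":[1.6,-3.8,0],"twist":[0,0,0]},{"hand":5.5,"travel":[1.6,-3.8,0],"twist":[0,0,0]}])

```text
time: 23.08
position: [0.5281, -0.1643, 0.2818]
tool_rot: [-0.096, 0.995, 0.001, -0.002]
ft_force: [-0.2, 0.3, -0.3]
grip_width: 0.0556
grip_force: 0.0
```

move_arm(commands=[{"hand":5.5,"travel":[1.6,-3.8,0],"twist":[0,0,0]},{"hand":5.5,"travel":[1.6,-3.8,0],"twist":[0,0,0]},{"hand":5.5,"travel":[1.5,-3.4,0],"twist":[0,0,0]},{"hand":5.5,"travel":[0,0,0],"twist":[0,0,0]},{"hand":5.5,"travel":[0,0,0],"twist":[0,0,0]}])

```text
time: 23.5
position: [0.5032, -0.2819, 0.2817]
tool_rot: [-0.094, 0.996, 0.002, -0.002]
ft_force: [0.5, 0.7, -0.6]
grip_width: 0.0552
grip_force: 0.0
```

```bash
python3 - <<'E'
from h import *
cam('top');cam('top')
c=cam('wrist'); x,y=proj(c,[.505,-.2815,.13]).round().astype(int); print(x,y)
for k in blobs(c,(60,60,200),(90,255,255),60,(x-30,y-30,x+30,y+30))[:2]:
    e,ax,_=cv2.fitEllipse(cv2.convexHull(k)); print(np.round(e,1),np.round(ax,1),ray(c,e,.13).round(4))
go([.505,-.2815,.118],101)
E
```

```text
321 193
[320.3 194.1] [32.2 34.1] [ 0.5063 -0.2821  0.13  ]
pos [ 0.5043 -0.2788  0.2827] yaw 101.05 tilt x,y [-0.13  0.15] w 0.0551 | tool delta cm [-0.05 -0.32 16.47] twist z 0.05 t 23.6
```

move_arm(commands=[{"hand":5.5,"travel":[-0.1,-0.2,2.5],"twist":[0,0,0]},{"hand":5.5,"travel":[0,0,4.0],"twist":[0,0,0]},{"hand":5.5,"travel":[0,0,4.0],"twist":[0,0,0]},{"hand":5.5,"travel":[0,0,2.5],"twist":[0,0,0]},{"hand":5.5,"travel":[0,0,1.0],"twist":[0,0,0]}])

```text
time: 24.07
position: [0.5041, -0.2783, 0.1399]
tool_rot: [-0.097, 0.995, 0.003, -0.003]
ft_force: [0.1, 0.4, -0.1]
grip_width: 0.0547
grip_force: 0.0
```

move_arm(commands=[{"hand":5.5,"travel":[0,0,0.5],"twist":[0,0,0]},{"hand":5.5,"travel":[0,0,0],"twist":[0,0,0]},{"hand":5.5,"travel":[0,0,0],"twist":[0,0,0]},{"hand":5.5,"travel":[0,0,0],"twist":[0,0,0]}])

```text
time: 24.4
position: [0.5074, -0.2829, 0.141]
tool_rot: [-0.096, 0.995, -0.001, 0.001]
ft_force: [-0.4, -0.5, 0.1]
grip_width: 0.0552
grip_force: 0.0
```

```bash
python3 - <<'E'
from h import *
go([.5053,-.2816,.118],101)
E
```

```text
pos [ 0.5074 -0.2829  0.141 ] yaw 101.03 tilt x,y [ 0.18 -0.15] w 0.0552 | tool delta cm [0.19 0.18 2.3 ] twist z 0.03 t 24.4
```

move_arm(commands=[{"hand":5.5,"travel":[0.1,0.1,1.5],"twist":[0,0,0]},{"hand":5.5,"travel":[0,0,0.8],"twist":[0,0,0]},{"hand":5.5,"travel":[0,0,0],"twist":[0,0,0]},{"hand":5.5,"travel":[0,0,0],"twist":[0,0,0]},{"hand":4.0,"travel":[0,0,0],"twist":[0,0,0]}], force=20)

```text
time: 24.82
position: [0.5054, -0.2819, 0.1167]
tool_rot: [-0.096, 0.995, -0.0, 0.0]
ft_force: [0.6, -0.7, 0.2]
grip_width: 0.0532
grip_force: 0.0
```

move_arm(commands=[{"hand":3.0,"travel":[0,0,0],"twist":[0,0,0]},{"hand":2.0,"travel":[0,0,0],"twist":[0,0,0]},{"hand":2.0,"travel":[0,0,0],"twist":[0,0,0]},{"hand":2.0,"travel":[0,0,0],"twist":[0,0,0]},{"hand":2.0,"travel":[0,0,0],"twist":[0,0,0]}])

```text
time: 25.23
position: [0.5052, -0.2817, 0.1163]
tool_rot: [-0.096, 0.995, -0.0, 0.0]
ft_force: [-0.2, -0.3, 1.1]
grip_width: 0.0316
grip_force: 20.0
```

```bash
python3 - <<'E'
from h import *
print(robot.get_obs()["grip_force"]);go([.529,.211,.288],101)
E
```

```text
19.963475744007155
pos [ 0.5052 -0.2817  0.1163] yaw 100.99 tilt x,y [ 0.03 -0.02] w 0.0316 | tool delta cm [-11.74  47.9  -17.19] twist z -0.01 t 25.2
```

move_arm(commands=[{"hand":2.0,"travel":[0,0,-0.5],"twist":[0,0,0]},{"hand":2.0,"travel":[0,0,-2.5],"twist":[0,0,0]},{"hand":2.0,"travel":[0,0,-4.0],"twist":[0,0,0]},{"hand":2.0,"travel":[0,0,-4.0],"twist":[0,0,0]},{"hand":2.0,"travel":[0,0,-4.0],"twist":[0,0,0]}])

```text
time: 25.65
position: [0.5044, -0.281, 0.2674]
tool_rot: [-0.096, 0.995, 0.001, -0.001]
ft_force: [-0.0, -0.9, -0.6]
grip_width: 0.0316
grip_force: 20.0
```

move_arm(commands=[{"hand":2.0,"travel":[-0.3,1.0,-2.0],"twist":[0,0,0]},{"hand":2.0,"travel":[-0.7,2.5,0],"twist":[0,0,0]},{"hand":2.0,"travel":[-0.9,4.0,0],"twist":[0,0,0]},{"hand":2.0,"travel":[-0.9,4.0,0],"twist":[0,0,0]},{"hand":2.0,"travel":[-0.9,4.0,0],"twist":[0,0,0]}])

```text
time: 26.07
position: [0.5111, -0.1208, 0.2864]
tool_rot: [-0.095, 0.995, 0.0, -0.0]
ft_force: [0.1, 0.7, -0.8]
grip_width: 0.0313
grip_force: 20.0
```

move_arm(commands=[{"hand":2.0,"travel":[-0.9,4.0,0],"twist":[0,0,0]},{"hand":2.0,"travel":[-0.9,4.0,0],"twist":[0,0,0]},{"hand":2.0,"travel":[-0.9,4.0,0],"twist":[0,0,0]},{"hand":2.0,"travel":[-0.9,4.0,0],"twist":[0,0,0]},{"hand":2.0,"travel":[-0.9,4.0,0],"twist":[0,0,0]}])

```text
time: 26.48
position: [0.5171, 0.0846, 0.2863]
tool_rot: [-0.096, 0.995, 0.0, -0.0]
ft_force: [1.3, -0.1, -0.5]
grip_width: 0.0314
grip_force: 20.0
```

move_arm(commands=[{"hand":2.0,"travel":[-0.9,4.0,0],"twist":[0,0,0]},{"hand":2.0,"travel":[-0.9,4.0,0],"twist":[0,0,0]},{"hand":2.0,"travel":[-0.9,3.0,0],"twist":[0,0,0]},{"hand":2.0,"travel":[-0.8,1.4,0],"twist":[0,0,0]},{"hand":2.0,"travel":[0,0,0],"twist":[0,0,0]}])

```text
time: 26.9
position: [0.5286, 0.2147, 0.2861]
tool_rot: [-0.098, 0.995, 0.001, 0.001]
ft_force: [0.2, -1.1, -0.7]
grip_width: 0.0316
grip_force: 20.0
```

```bash
python3 - <<'E'
from h import *
cam('top');cam('top');cam('top')
go([.529,.211,.1223],101)
E
```

```text
pos [0.5279 0.2105 0.2858] yaw 101.01 tilt x,y [-0.07 -0.05] w 0.032 | tool delta cm [-0.14  0.04 16.35] twist z 0.01 t 27.1
```

move_arm(commands=[{"hand":2.0,"travel":[0,0,2.5],"twist":[0,0,0]},{"hand":2.0,"travel":[0,0,4.0],"twist":[0,0,0]},{"hand":2.0,"travel":[0,0,4.0],"twist":[0,0,0]},{"hand":2.0,"travel":[0,0,2.5],"twist":[0,0,0]},{"hand":2.0,"travel":[0,0,1.2],"twist":[0,0,0]}])

```text
time: 27.47
position: [0.5257, 0.2086, 0.1403]
tool_rot: [-0.095, 0.996, -0.001, -0.004]
ft_force: [-0.0, -0.5, -0.8]
grip_width: 0.0315
grip_force: 20.0
```

move_arm(commands=[{"hand":2.0,"travel":[0,0,0.6],"twist":[0,0,0]},{"hand":2.0,"travel":[0,0,0],"twist":[0,0,0]},{"hand":2.0,"travel":[0,0,0],"twist":[0,0,0]},{"hand":2.0,"travel":[0,0,0],"twist":[0,0,0]}])

```text
time: 27.8
position: [0.5296, 0.2107, 0.1395]
tool_rot: [-0.095, 0.995, 0.0, 0.001]
ft_force: [-0.0, 0.2, -0.9]
grip_width: 0.0313
grip_force: 20.0
```

```bash
python3 - <<'E'
from h import *
go([.529,.211,.1223],101)
E
```

```text
pos [0.5296 0.2107 0.1395] yaw 100.95 tilt x,y [0.16 0.03] w 0.0313 | tool delta cm [0.06 0.04 1.72] twist z -0.05 t 27.8
```

move_arm(commands=[{"hand":2.0,"travel":[0,0,0.7],"twist":[0,0,0]},{"hand":2.0,"travel":[0,0,0.4],"twist":[0,0,0]},{"hand":2.0,"travel":[0,0,0.3],"twist":[0,0,0]},{"hand":2.0,"travel":[0,0,0.2],"twist":[0,0,0]},{"hand":2.0,"travel":[0,0,0.1],"twist":[0,0,0]}])

```text
time: 28.22
position: [0.5291, 0.2109, 0.1222]
tool_rot: [-0.096, 0.995, -0.0, 0.001]
ft_force: [-2.4, -1.4, 13.3]
grip_width: 0.0315
grip_force: 20.0
```

move_arm(commands=[{"hand":2.0,"travel":[0,0,0],"twist":[0,0,0]},{"hand":2.0,"travel":[0,0,0],"twist":[0,0,0]},{"hand":2.0,"travel":[0,0,0],"twist":[0,0,0]}])

```text
time: 28.47
position: [0.5289, 0.211, 0.1222]
tool_rot: [-0.096, 0.995, -0.0, 0.001]
ft_force: [-1.7, -1.2, 6.3]
grip_width: 0.0312
grip_force: 20.0
```

```bash
python3 - <<'E'
from h import *
go([.529,.211,.1223],101)
print(robot.get_obs()["ft_force"])
E
```

```text
pos [0.5289 0.211  0.1222] yaw 101.02 tilt x,y [ 0.07 -0.01] w 0.0312 | tool delta cm [-0.01  0.   -0.01] twist z 0.02 t 28.5
[-1.74209274 -1.20815466  6.2646365 ]
```

Seated with light contact; release, rise and go back for pink.

move_arm(commands=[{"hand":3.5,"travel":[0,0,0],"twist":[0,0,0]},{"hand":5.0,"travel":[0,0,0],"twist":[0,0,0]},{"hand":5.5,"travel":[0,0,0],"twist":[0,0,0]},{"hand":5.5,"travel":[0,0,0],"twist":[0,0,0]},{"hand":5.5,"travel":[0,0,0],"twist":[0,0,0]}])

```text
time: 28.88
position: [0.5284, 0.2111, 0.1208]
tool_rot: [-0.096, 0.995, 0.0, -0.0]
ft_force: [-1.1, 0.5, -0.3]
grip_width: 0.0516
grip_force: 0.0
```

move_arm(commands=[{"hand":5.5,"travel":[0,0,-2.0],"twist":[0,0,0]},{"hand":5.5,"travel":[0,0,-4.0],"twist":[0,0,0]},{"hand":5.5,"travel":[0,0,-4.0],"twist":[0,0,0]},{"hand":5.5,"travel":[0,0,-4.0],"twist":[0,0,0]},{"hand":5.5,"travel":[0,0,-2.5],"twist":[0,0,0]}])

```text
time: 29.3
position: [0.5298, 0.2114, 0.2902]
tool_rot: [-0.096, 0.995, 0.0, 0.003]
ft_force: [0.2, -0.5, -0.0]
grip_width: 0.0551
grip_force: 0.0
```

```bash
python3 - <<'E'
from h import *
cam('top');cam('top');cam('top')
c=cam('wrist'); x,y=proj(c,[.529,.211,.136]).round().astype(int); print(x,y)
for k in blobs(c,(60,60,200),(90,255,255),60,(x-30,y-30,x+30,y+30))[:2]:
    e,ax,_=cv2.fitEllipse(cv2.convexHull(k)); print(np.round(e,1),np.round(ax,1),ray(c,e,.136).round(4))
go([.6058,-.2805,.288],101)
E
```

```text
324 190
[324.  189.5] [33.  34.4] [0.5288 0.2106 0.136 ]
pos [0.5284 0.2111 0.2865] yaw 101.0 tilt x,y [0.07 0.01] w 0.0548 | tool delta cm [  1.78 -49.73  -0.15] twist z -0.0 t 29.5
```

move_arm(commands=[{"hand":5.5,"travel":[0,-1.5,0],"twist":[0,0,0]},{"hand":5.5,"travel":[0.1,-3.0,0],"twist":[0,0,0]},{"hand":5.5,"travel":[0.1,-4.0,0],"twist":[0,0,0]},{"hand":5.5,"travel":[0.2,-4.0,0],"twist":[0,0,0]},{"hand":5.5,"travel":[0.2,-4.0,0],"twist":[0,0,0]}])

```text
time: 29.92
position: [0.5527, 0.0468, 0.2835]
tool_rot: [-0.096, 0.995, 0.001, -0.002]
ft_force: [1.6, 0.5, -0.2]
grip_width: 0.0553
grip_force: 0.0
```

move_arm(commands=[{"hand":5.5,"travel":[0.2,-4.0,0],"twist":[0,0,0]},{"hand":5.5,"travel":[0.2,-4.0,0],"twist":[0,0,0]},{"hand":5.5,"travel":[0.1,-4.0,0],"twist":[0,0,0]},{"hand":5.5,"travel":[0.1,-4.0,0],"twist":[0,0,0]},{"hand":5.5,"travel":[0.1,-4.0,0],"twist":[0,0,0]}])

```text
time: 30.33
position: [0.584, -0.1512, 0.2833]
tool_rot: [-0.096, 0.995, 0.001, -0.002]
ft_force: [1.3, 0.0, 0.3]
grip_width: 0.0551
grip_force: 0.0
```

move_arm(commands=[{"hand":5.5,"travel":[0.1,-4.0,0],"twist":[0,0,0]},{"hand":5.5,"travel":[0.1,-4.0,0],"twist":[0,0,0]},{"hand":5.5,"travel":[0.1,-3.0,0],"twist":[0,0,0]},{"hand":5.5,"travel":[0.1,-2.2,0],"twist":[0,0,0]},{"hand":5.5,"travel":[0,0,0],"twist":[0,0,0]}])

```text
time: 30.75
position: [0.6058, -0.2851, 0.2824]
tool_rot: [-0.093, 0.996, 0.0, -0.002]
ft_force: [1.2, 0.5, -0.3]
grip_width: 0.0546
grip_force: 0.0
```

```bash
python3 - <<'E'
from h import *
cam('top');cam('top');cam('top')
c=cam('wrist'); x,y=proj(c,[.6058,-.2805,.13]).round().astype(int); print(x,y)
for k in blobs(c,(150,40,240),(179,255,255),60,(x-25,y-25,x+25,y+25))[:2]:
    e,ax,_=cv2.fitEllipse(cv2.convexHull(k)); print(np.round(e,1),np.round(ax,1),ray(c,e,.13).round(4))
go([.6058,-.2805,.1165],101)
E
```

```text
322 192
[325. 195.] [24.4 32. ] [ 0.6081 -0.2776  0.13  ]
pos [ 0.6058 -0.2786  0.2842] yaw 101.03 tilt x,y [-0.18  0.16] w 0.0547 | tool delta cm [-1.000e-02 -2.400e-01  1.677e+01] twist z 0.03 t 30.9
```

move_arm(commands=[{"hand":5.5,"travel":[-0.1,-0.1,2.5],"twist":[0,0,0]},{"hand":5.5,"travel":[0,0,4.0],"twist":[0,0,0]},{"hand":5.5,"travel":[0,0,4.0],"twist":[0,0,0]},{"hand":5.5,"travel":[0,0,2.5],"twist":[0,0,0]},{"hand":5.5,"travel":[0,0,1.2],"twist":[0,0,0]}])

```text
time: 31.37
position: [0.6051, -0.2772, 0.1394]
tool_rot: [-0.097, 0.995, 0.003, -0.004]
ft_force: [-1.2, 0.5, 0.2]
grip_width: 0.0551
grip_force: 0.0
```

move_arm(commands=[{"hand":5.5,"travel":[0,0,0.6],"twist":[0,0,0]},{"hand":5.5,"travel":[0,0,0],"twist":[0,0,0]},{"hand":5.5,"travel":[0,0,0],"twist":[0,0,0]},{"hand":5.5,"travel":[0,0,0],"twist":[0,0,0]}])

```text
time: 31.7
position: [0.6092, -0.2815, 0.1404]
tool_rot: [-0.096, 0.995, -0.001, 0.002]
ft_force: [0.1, -0.6, -0.2]
grip_width: 0.0549
grip_force: 0.0
```

```bash
python3 - <<'E'
from h import *
go([.6060,-.2803,.1165],101)
E
```

```text
pos [ 0.6092 -0.2815  0.1404] yaw 101.02 tilt x,y [ 0.22 -0.15] w 0.0549 | tool delta cm [0.3  0.19 2.39] twist z 0.02 t 31.7
```

move_arm(commands=[{"hand":5.5,"travel":[0.2,0,1.5],"twist":[0,0,0]},{"hand":5.5,"travel":[0,0,0.8],"twist":[0,0,0]},{"hand":5.5,"travel":[0,0,0],"twist":[0,0,0]},{"hand":5.5,"travel":[0,0,0],"twist":[0,0,0]},{"hand":4.0,"travel":[0,0,0],"twist":[0,0,0]}], force=20)

```text
time: 32.12
position: [0.6063, -0.2816, 0.1159]
tool_rot: [-0.096, 0.995, -0.0, 0.001]
ft_force: [0.5, -0.4, -0.6]
grip_width: 0.0527
grip_force: 0.0
```

move_arm(commands=[{"hand":3.0,"travel":[0,0,0],"twist":[0,0,0]},{"hand":2.0,"travel":[0,0,0],"twist":[0,0,0]},{"hand":2.0,"travel":[0,0,0],"twist":[0,0,0]},{"hand":2.0,"travel":[0,0,0],"twist":[0,0,0]},{"hand":2.0,"travel":[0,0,0],"twist":[0,0,0]}])

```text
time: 32.53
position: [0.606, -0.2813, 0.1154]
tool_rot: [-0.096, 0.995, -0.0, 0.0]
ft_force: [-0.3, 0.8, 1.0]
grip_width: 0.0317
grip_force: 20.0
```

```bash
python3 - <<'E'
from h import *
print(robot.get_obs()["grip_force"]);go([.507,.335,.296],101)
E
```

```text
19.977332765702158
pos [ 0.606  -0.2813  0.1154] yaw 101.0 tilt x,y [ 0.03 -0.01] w 0.0317 | tool delta cm [ -2.05  62.38 -18.08] twist z -0.0 t 32.5
```

move_arm(commands=[{"hand":2.0,"travel":[0,0,-0.5],"twist":[0,0,0]},{"hand":2.0,"travel":[0,0,-2.5],"twist":[0,0,0]},{"hand":2.0,"travel":[0,0,-4.0],"twist":[0,0,0]},{"hand":2.0,"travel":[0,0,-4.0],"twist":[0,0,0]},{"hand":2.0,"travel":[0,0,-4.0],"twist":[0,0,0]}])

```text
time: 32.95
position: [0.6052, -0.281, 0.2662]
tool_rot: [-0.096, 0.995, 0.001, -0.001]
ft_force: [0.3, -1.5, -1.2]
grip_width: 0.0313
grip_force: 20.0
```

move_arm(commands=[{"hand":2.0,"travel":[0,1.0,-3.0],"twist":[0,0,0]},{"hand":2.0,"travel":[-0.1,2.5,0],"twist":[0,0,0]},{"hand":2.0,"travel":[-0.1,4.0,0],"twist":[0,0,0]},{"hand":2.0,"travel":[-0.1,4.0,0],"twist":[0,0,0]},{"hand":2.0,"travel":[-0.1,4.0,0],"twist":[0,0,0]}])

```text
time: 33.37
position: [0.5793, -0.1271, 0.2953]
tool_rot: [-0.095, 0.995, 0.0, 0.0]
ft_force: [1.0, 1.3, -1.2]
grip_width: 0.0315
grip_force: 20.0
```

move_arm(commands=[{"hand":2.0,"travel":[-0.1,4.0,0],"twist":[0,0,0]},{"hand":2.0,"travel":[-0.1,4.0,0],"twist":[0,0,0]},{"hand":2.0,"travel":[-0.1,4.0,0],"twist":[0,0,0]},{"hand":2.0,"travel":[-0.1,4.0,0],"twist":[0,0,0]},{"hand":2.0,"travel":[-0.1,4.0,0],"twist":[0,0,0]}])

```text
time: 33.78
position: [0.546, 0.0707, 0.2953]
tool_rot: [-0.096, 0.995, 0.0, -0.0]
ft_force: [0.3, 0.1, -0.9]
grip_width: 0.0318
grip_force: 20.0
```

move_arm(commands=[{"hand":2.0,"travel":[-0.1,4.0,0],"twist":[0,0,0]},{"hand":2.0,"travel":[-0.1,4.0,0],"twist":[0,0,0]},{"hand":2.0,"travel":[-0.2,4.0,0],"twist":[0,0,0]},{"hand":2.0,"travel":[-0.2,4.0,0],"twist":[0,0,0]},{"hand":2.0,"travel":[-0.2,4.0,0],"twist":[0,0,0]}])

```text
time: 34.2
position: [0.5157, 0.2686, 0.2953]
tool_rot: [-0.096, 0.995, -0.0, 0.0]
ft_force: [1.1, 0.6, 0.3]
grip_width: 0.0316
grip_force: 20.0
```

move_arm(commands=[{"hand":2.0,"travel":[-0.2,3.5,0],"twist":[0,0,0]},{"hand":2.0,"travel":[-0.1,2.0,0],"twist":[0,0,0]},{"hand":2.0,"travel":[0,1.4,0],"twist":[0,0,0]},{"hand":2.0,"travel":[0,0,0],"twist":[0,0,0]},{"hand":2.0,"travel":[0,0,0],"twist":[0,0,0]}])

```text
time: 34.62
position: [0.5061, 0.3348, 0.2949]
tool_rot: [-0.096, 0.995, -0.001, -0.0]
ft_force: [0.3, -0.2, -0.8]
grip_width: 0.0314
grip_force: 20.0
```

```bash
python3 - <<'E'
from h import *
cam('top');cam('top')
go([.507,.335,.1214],101)
E
```

```text
pos [0.5067 0.3337 0.295 ] yaw 100.92 tilt x,y [-0.02 -0.06] w 0.0315 | tool delta cm [-0.07  0.14 17.36] twist z -0.08 t 34.7
```

move_arm(commands=[{"hand":2.0,"travel":[0,0.1,2.5],"twist":[0,0,0]},{"hand":2.0,"travel":[0,0,4.0],"twist":[0,0,0]},{"hand":2.0,"travel":[0,0,4.0],"twist":[0,0,0]},{"hand":2.0,"travel":[0,0,3.0],"twist":[0,0,0]},{"hand":2.0,"travel":[0,0,1.5],"twist":[0,0,0]}])

```text
time: 35.13
position: [0.5044, 0.333, 0.141]
tool_rot: [-0.094, 0.996, -0.001, -0.004]
ft_force: [0.1, -0.1, -2.1]
grip_width: 0.0315
grip_force: 20.0
```

move_arm(commands=[{"hand":2.0,"travel":[0,0,0.6],"twist":[0,0,0]},{"hand":2.0,"travel":[0,0,0],"twist":[0,0,0]},{"hand":2.0,"travel":[0,0,0],"twist":[0,0,0]},{"hand":2.0,"travel":[0,0,0],"twist":[0,0,0]}])

```text
time: 35.47
position: [0.5078, 0.3361, 0.1409]
tool_rot: [-0.095, 0.995, 0.001, 0.002]
ft_force: [0.5, -0.6, -1.2]
grip_width: 0.0312
grip_force: 20.0
```

```bash
python3 - <<'E'
from h import *
go([.507,.335,.1214],101)
E
```

```text
pos [0.5078 0.3361 0.1409] yaw 100.95 tilt x,y [0.2  0.08] w 0.0312 | tool delta cm [ 0.11 -0.09  1.95] twist z -0.05 t 35.5
```

move_arm(commands=[{"hand":2.0,"travel":[0,0,0.8],"twist":[0,0,0]},{"hand":2.0,"travel":[0,0,0.5],"twist":[0,0,0]},{"hand":2.0,"travel":[0,0,0.3],"twist":[0,0,0]},{"hand":2.0,"travel":[0,0,0.2],"twist":[0,0,0]},{"hand":2.0,"travel":[0,0,0.1],"twist":[0,0,0]}])

```text
time: 35.88
position: [0.5065, 0.3364, 0.1213]
tool_rot: [-0.096, 0.995, 0.0, 0.0]
ft_force: [-2.9, -0.7, 12.0]
grip_width: 0.0313
grip_force: 20.0
```

move_arm(commands=[{"hand":2.0,"travel":[0,0,0],"twist":[0,0,0]},{"hand":2.0,"travel":[0,0,0],"twist":[0,0,0]},{"hand":2.0,"travel":[0,0,0],"twist":[0,0,0]}])

```text
time: 36.13
position: [0.5064, 0.3363, 0.1213]
tool_rot: [-0.096, 0.995, 0.0, 0.0]
ft_force: [-1.0, -0.6, 5.9]
grip_width: 0.0315
grip_force: 20.0
```

```bash
python3 - <<'E'
from h import *
go([.507,.335,.1214],101); print(robot.get_obs()["ft_force"])
E
```

```text
pos [0.5064 0.3363 0.1213] yaw 101.02 tilt x,y [0.05 0.01] w 0.0315 | tool delta cm [-0.04 -0.14 -0.01] twist z 0.02 t 36.1
[-0.9664321  -0.57682143  5.93430679]
```

move_arm(commands=[{"hand":3.5,"travel":[0,0,0],"twist":[0,0,0]},{"hand":5.0,"travel":[0,0,0],"twist":[0,0,0]},{"hand":5.5,"travel":[0,0,0],"twist":[0,0,0]},{"hand":5.5,"travel":[0,0,0],"twist":[0,0,0]},{"hand":5.5,"travel":[0,0,0],"twist":[0,0,0]}])

```text
time: 36.55
position: [0.5066, 0.3362, 0.1203]
tool_rot: [-0.096, 0.995, 0.0, 0.0]
ft_force: [-0.7, -0.9, 3.0]
grip_width: 0.0517
grip_force: 1.6
```

move_arm(commands=[{"hand":5.5,"travel":[0,0,-2.0],"twist":[0,0,0]},{"hand":5.5,"travel":[0,0,-4.0],"twist":[0,0,0]},{"hand":5.5,"travel":[0,0,-4.0],"twist":[0,0,0]},{"hand":5.5,"travel":[0,0,-4.0],"twist":[0,0,0]},{"hand":5.5,"travel":[0,0,-4.0],"twist":[0,0,0]}])

```text
time: 36.97
position: [0.5056, 0.3358, 0.3011]
tool_rot: [-0.096, 0.995, -0.0, -0.001]
ft_force: [1.0, 0.2, -0.1]
grip_width: 0.055
grip_force: 0.0
```

move_arm(commands=[{"hand":5.5,"travel":[3.0,0,-2.0],"twist":[0,0,0]},{"hand":5.5,"travel":[3.0,0,0],"twist":[0,0,0]},{"hand":5.5,"travel":[0,0,0],"twist":[0,0,0]},{"hand":5.5,"travel":[0,0,0],"twist":[0,0,0]},{"hand":5.5,"travel":[0,0,0],"twist":[0,0,0]}])

```text
time: 37.38
position: [0.4475, 0.3246, 0.3197]
tool_rot: [-0.096, 0.995, -0.0, 0.0]
ft_force: [0.7, 0.0, -0.2]
grip_width: 0.055
grip_force: 0.0
```

```bash
python3 - <<'E'
from h import *
c=cam('wrist'); cv2.imwrite('pics/w9.png',c['frame'][:,:,::-1])
for p in([.507,.335,.136],[.529,.211,.136],[.567,.017,.083]): print(proj(c,p).round(1))
E
```

```text
[323.5 242. ]
[200.4 240.2]
[ 47.3 224. ]
```

View pics/w9.png

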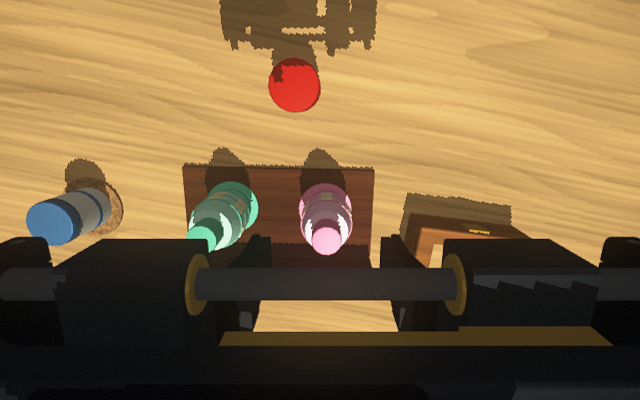

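All three stand upright: pink cap at (327,240), about 3 px from its predicted spot, mint at (203,238), and the caddy on the coaster at (55,224). Handing in.

```bash
python3 -c "
from rig import robot
print(robot.hand_in())"
```

```text
the job is handed in; nothing more can be done
None
```

I handed the job in at about 37 s, without seeing a verdict: the caddy stands upright on the coaster, the mint lantern within about 1 mm and the pink lantern within about 3 mm of their mat centres, and nothing toppled.

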